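# Stop the spinning decorating turntable on its index and pin it

### The job

The decorating turntable has been left spinning with a finished centrepiece standing loose in its middle. While it is still turning, slow it with a light touch of the closed fingertips on its steel deck, leaving the centrepiece alone, so that it comes to rest, let go, with its one hole in line under the slot of the fixed fork; only then take the locking pin from the tool block and ease it gently down through slot and hole until its collar rests on the fork. Leave the other things on the bench where they are.

Things in the scene. Friction and masses are not known exactly. Their poses are not given: they have to be found in the camera images.
- wheel (a joint): angle of the turntable's round head, rad, counted on over many turns. It grows counter-clockwise seen from above, the way the head is spinning (1 to 3 rad/s at first). The hole is exactly in line with the fork's slot whenever the value is pi plus a whole multiple of 2 pi. Left alone the head coasts for some 15 s or more on its free bearing; once at rest it stays where it is left.
- axle (a point): centre of the deck, the flat top of the head, 74 mm above the bench, on its upright axis. The head is a steel disc 260 mm across, 14 mm thick, 3 to 5 kg; its deck is bare for radii 60 to 130 mm. Fingertips pressed on the deck with a few newtons stop it within about a second and, still pressed, carry it round when they move along the circle.
- centrepiece: the centrepiece, standing loose on the middle of the deck and turning with it: a wood slice 111 mm across and 10 mm thick with baubles glued on it, up to 46 mm high in all; origin under its centre, on the deck
- hole (a point): centre of the only hole through the disc, at deck level: 14 mm wide, upright, 108 mm from the axle, turning with the disc
- slot (a point): middle of the fork's slot, on the fork's upper face, 13 mm above the deck, 108 mm from the axle. Fixed fork: flat dark steel tongue, 34 mm wide, 8 mm thick, 5 mm clear above the deck, from a post outside the rim; the U slot, 14 mm wide, runs along the radius from 93 to 118 mm, open to the axle. Two screws on its root stand 3 mm high. z up, y outwards along the radius.
- pin_knob (a point): centre of the black knob of the loose steel locking pin (120 g), upright in the tool block. Knob: 26 mm across, 26 mm high. The underside of its 22 mm collar, 29 mm below this point, rests on the block; below that the 12 mm shank goes down 37 mm to the tip, its last 10 mm tapering to 5 mm. z up along the pin.
- tool_block: fixed wooden block 130 x 56 x 45 mm that holds the pin in an upright hole 40 mm from its centre along its own +x; three glue sticks stand 22 mm proud of it at the other end; origin under its centre, x along its length
- stand: fixed foot of the turntable with the fork's post, everything below and around the disc; origin on the bench under the axle; the fork lies along its own +y, the post's outer face 164 mm from the axle
- lock_pin: the whole pin; origin at its tip, z up along it
- glue_gun: black hot-glue gun lying on its side, about 190 x 110 x 32 mm; origin under its barrel
- water_bottle: clear drinking bottle, 62 mm across, 190 mm tall; origin under its centre
- ribbon_a: flat ribbon spool lying on its flange, 76 mm across, 30 mm high, beyond the turntable; origin under its centre
- ribbon_b: second ribbon spool of the same shape, beyond the tool block; origin under its centre
- wood_slices: stack of three wood slices, 92 mm across, 33 mm high; origin under its centre
- shears: pruning shears lying flat, 190 mm long; origin near their middle
Not all that is in view belongs to the job. Leave any orange look-alike of the lock_pin alone.

How it is judged:
By the outcome, as a careful person would: the job done as asked, in the order asked, and still so for the second after the job is handed in, with the robot touching nothing.
It also fails if it takes over 72 s, if anything falls off the work surface, if the arm or the gripper's body presses on something with over 40 N, if the wrist force passes 120 N, or if a joint passes its speed limit or range.

### The arm

A 7-joint arm with a two-finger parallel gripper is mounted at the origin on the work surface. World frame = base frame: x ahead of the robot, y to its left, z up, the work surface at z = 0. Lengths are in m, angles in rad, forces in N, time in s.
With the tool pointing down it reaches from about 0.4 to 0.85 m from the base axis. Payload 10.4 kg.
Tool frame: the origin (TCP) lies midway between the tips of the shut fingers; the grasp point (between the pads) lies 19 mm behind it; z points along the fingers, y is the direction in which the jaws open and shut (so a half turn about z gives the same grasp; the last joint's range is limited). The gripper opens to 85 mm and grips with 20 to 120 N. Pads are 22 mm wide; open, the fingers measure 114 mm over their backs; the gripper's body (76 mm by 85 mm) begins 54 mm behind the grasp point. The pads swing forward as they close: fully open they stand 13 mm farther back than shut.
Start: joints at [-1.3, 0.332, -0.065, 1.46, 0.022, 1.35, -0.088], TCP at [0.181, 0.598, 0.231] pointing down, gripper open.
Joint ranges: [-2.6, 2.6], [-0.5, 2.12], [-1.47, 1.34], [0.16, 2.42], [-1.27, 4.41], [0.06, 2.06], [-2.6, 2.6]. Speed limits (rad/s): [2.22, 2.22, 2.79, 2.79, 3.14, 3.14, 3.14].

### API

Orientations are given as a unit quaternion [x, y, z, w].
In Python, from workcell import manip, viewer gives the robot as it stands.
- The arm moves only by the tool move_arm, never from a script. Its argument "deltas" is a list of rows, each a list of 7 numbers: the shift along the tool's x, y, z in m, then the turn, a rotation vector about the tool's x, y, z in degrees, then the opening, from -1 (shut) to 1 (fully open). In form: [[dx, dy, dz, wx, wy, wz, gripper], ...]. A call has 1 to 10 rows; each row shifts and turns the commanded pose from where the row before left it, along the tool's axes as they then stand; what a row does not reach is not made up. A row lasts 1/8 s, in which the tool goes at most 62.5 mm and 10.7 degrees, less where a joint would pass 70% of its speed; a pose out of reach is approached as far as the arm can. A call with a gripper value outside its range is refused whole. The fingers move at their own pace and stop on an object; "force" is the grip in N (left out, the last holds). Time passes only in rows, so rows that do not move let the fingers close. It gives the time, the measured TCP pose, the force and the opening at its end, in the units of the state.
- manip.get_obs(): the state, without advancing time (a new reading comes with each control period).
- viewer.camera(name): name is "scene" or "side" or "wrist"; returns (picture, depth): 400x640x3 uint8, red, green, blue; 400x640 float32, m along the optical axis (not along the pixel's ray), 0 where there is no reading.
- viewer.calibration(name): a dict with "fx", "fy", "cx", "cy" (pixels), "R" (3x3) and "t" (3): a world point X has camera coordinates R X + t; the wrist camera has in their place "T_tool_cam" (4x4, takes a point from camera to tool coordinates, whose origin is the TCP and whose axes are the flange's). Camera axes: x right, y down, z forward; pixel columns grow to the right and rows downward; lengths in m; the calibration is good to about 2 mm. A picture is of the moment at which its call begins: read the wrist's pose just before it. calibration takes no time and is no camera call.
- manip.hand_in(): hands the job in, once; it reports no verdict.
The state is a dict: "clock": time; "joint_pos": joint angles; "joint_velocities": joint speeds; "tau": joint torques, N m; "position": TCP position; "ee_rot": TCP orientation; "ft_force": force on the tool from outside, world axes, zero at the start; "torque": the same for the moment, N m; "grip_width": opening from 0.0 (shut) to 1.0 (fully open).
Only numpy, scipy, OpenCV 4.12 (cv2) and the standard library are available. Lean on these libraries where they do the work, as an engineer would, in place of code of your own. Each camera call takes 0.05 s, during which the arm holds its last target.

## Working session

There is one attempt and no reset: what is moved stays moved. The work goes in short steps, Python scripts to look and compute and a tool call to move; the robot and the scene stay as the last step left them, time stands still between calls to the robot, and variables do not carry over. Pictures are saved under pics/ and viewed, and the job is handed in when it is done.

Besides the shell and the picture viewer there is one more tool, called after "Request:" by a JSON object that holds its "fn" and its "kwargs", one argument or row to a line. move_arm: Moves the arm, as the interface text tells. Its arguments: {"type":"object","properties":{"deltas":{"type":"array"},"force":{"type":"number"}},"required":["deltas"]}

```bash
mkdir -p pics; ls; python3 - <<'E'
from workcell import manip, viewer
import cv2,json
o=manip.get_obs(); print(o)
for n in("scene","side","wrist"):
    p,d=viewer.camera(n); cv2.imwrite(f"pics/{n}0.png",p[:,:,::-1]); 
    import numpy as np; np.save(f"pics/{n}0.npy",d)
    print(n,viewer.calibration(n))
print(manip.get_obs()["clock"])
E
```

```text
pics
{'clock': 0.0, 'joint_pos': array([-1.29958634,  0.33287525, -0.0647198 ,  1.46096582,  0.02160602,
        1.34987757, -0.08852089]), 'joint_velocities': array([-0.00024765, -0.00204366, -0.0004754 ,  0.00167328,  0.0002893 ,
       -0.00073464,  0.0009046 ]), 'tau': array([ 4.43241233e-04, -6.25419688e+01,  4.94058640e-02, -3.91623831e+01,
        1.61503296e-02,  9.33459814e-03,  1.11198986e-05]), 'position': array([0.18088653, 0.597855  , 0.23050217]), 'ee_rot': array([ 1.46366919e-01,  9.89230112e-01, -7.11406547e-04, -7.19846871e-05]), 'ft_force': array([ 0.03224991, -0.04022243, -0.29094447]), 'torque': array([ 0.00951568, -0.00187795, -0.00243313]), 'grip_width': 0.9978832813706486}
scene {'fx': 459.07741167618804, 'fy': 459.07741167618804, 'cx': 319.0255122045288, 'cy': 202.95807860512878, 'R': array([[ 0.39004315,  0.92063149,  0.01743576],
       [ 0.60648376, -0.24260832, -0.75717808],
       [-0.69285192,  0.30590663, -0.65297576]]), 't': array([-0.16923805, -0.26180786,  1.66207963])}
side {'fx': 466.1089520676866, 'fy': 466.1089520676866, 'cx': 314.5687558374359, 'cy': 197.11151447919178, 'R': array([[ 0.79439884, -0.60728103,  0.01184229],
       [-0.31171426, -0.42433941, -0.85015898],
       [ 0.52131057,  0.67167389, -0.52639289]]), 't': array([-0.39723945,  0.21739469,  1.07659694])}
wrist {'fx': 292.0554405824367, 'fy': 292.0554405824367, 'cx': 317.06448817680894, 'cy': 198.86386779030505, 'T_tool_cam': array([[-1.32349778e-03, -9.65067189e-01, -2.61999178e-01,
         6.69334813e-02],
       [ 9.99998987e-01, -1.41468144e-03,  1.59413497e-04,
         1.59493018e-04],
       [-5.24490110e-04, -2.61998701e-01,  9.65068083e-01,
        -1.41775597e-01],
       [ 0.00000000e+00,  0.00000000e+00,  0.00000000e+00,
         1.00000000e+00]])}
0.15
```

View pics/scene0.png

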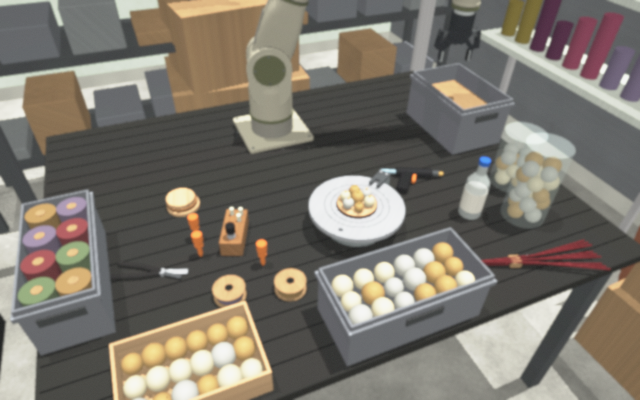

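View pics/side0.png

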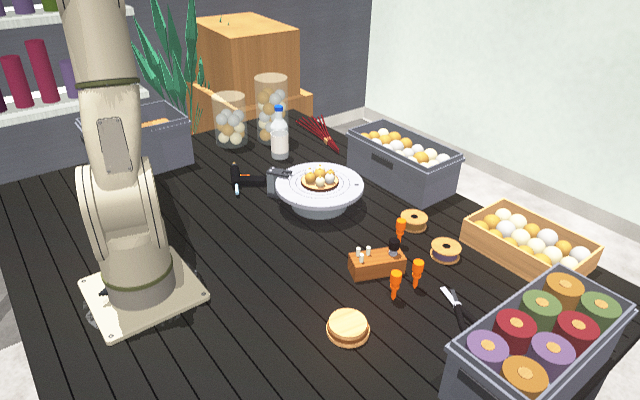

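View pics/wrist0.png

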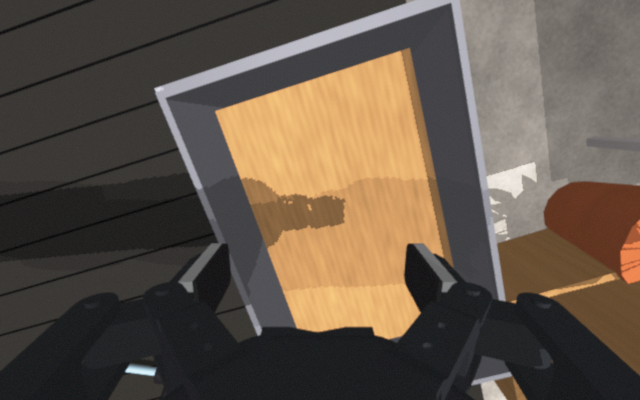

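```bash
python3 - <<'E'
import cv2
a=cv2.imread("pics/scene0.png"); b=cv2.imread("pics/side0.png")
c=cv2.resize(a[165:275,190:455],None,fx=3,fy=3,interpolation=cv2.INTER_CUBIC)
cv2.imwrite("pics/c1.png",c)
c=cv2.resize(b[140:310,220:450],None,fx=3.4,fy=3.4,interpolation=cv2.INTER_CUBIC)
cv2.imwrite("pics/c2.png",c)
E
```

```text
(no output)
```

View pics/c1.png

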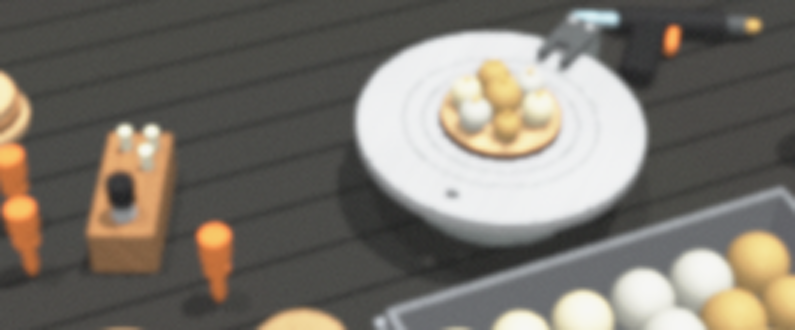

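View pics/c2.png

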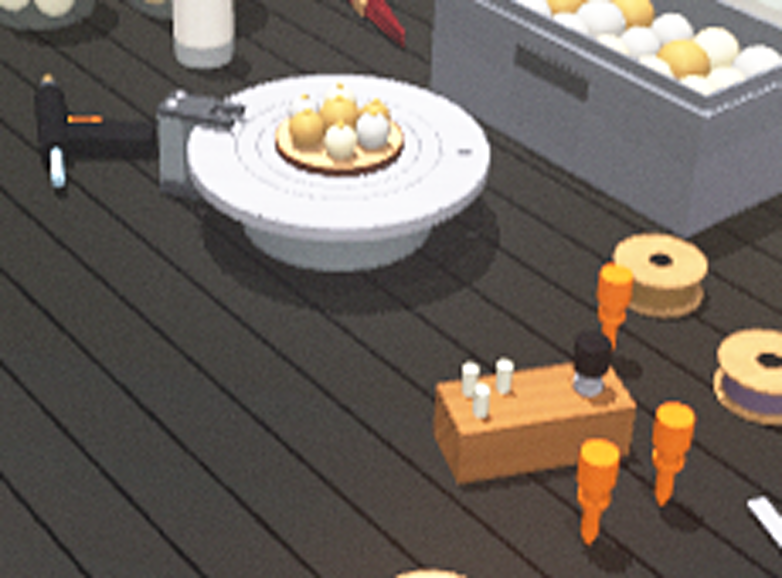

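```bash
cat > h.py <<'E'
import numpy as np, cv2
from workcell import manip, viewer
from scipy.optimize import least_squares
def ray(c,uv,z,obs=None):
    uv=np.atleast_2d(np.array(uv,float))
    d=np.c_[(uv[:,0]-c['cx'])/c['fx'],(uv[:,1]-c['cy'])/c['fy'],np.ones(len(uv))]
    if 'R' in c: O=-c['R'].T@c['t']; D=d@c['R']
    else:
        from scipy.spatial.transform import Rotation as Ro
        Rt=Ro.from_quat(obs['ee_rot']).as_matrix(); T=c['T_tool_cam']
        O=obs['position']+Rt@T[:3,3]; D=d@(Rt@T[:3,:3]).T
    return O+D*((z-O[2])/D[:,2])[:,None]
def proj(c,X,obs=None):
    X=np.atleast_2d(X)
    if 'R' in c: P=X@c['R'].T+c['t']
    else:
        from scipy.spatial.transform import Rotation as Ro
        Rt=Ro.from_quat(obs['ee_rot']).as_matrix(); T=c['T_tool_cam']
        P=((X-obs['position'])@Rt-T[:3,3])@T[:3,:3]
    return np.c_[c['fx']*P[:,0]/P[:,2]+c['cx'],c['fy']*P[:,1]/P[:,2]+c['cy']]
def tri(cs,uvs):
    A=[];b=[]
    for c,uv in zip(cs,uvs):
        p0=ray(c,uv,0)[0];p1=ray(c,uv,.2)[0];d=(p1-p0)/np.linalg.norm(p1-p0)
        M=np.eye(3)-np.outer(d,d);A.append(M);b.append(M@p0)
    return np.linalg.lstsq(np.vstack(A),np.hstack(b),rcond=None)[0]
E
python3 - <<'E'
from h import *
S=viewer.calibration("scene");D=viewer.calibration("side")
for n,c,seed in(("scene",S,(330,190)),("side",D,(300,205))):
    im=cv2.imread(f"pics/{n}0.png");hsv=cv2.cvtColor(im,cv2.COLOR_BGR2HSV)
    m=((hsv[...,2]>165)&(hsv[...,1]<45)).astype(np.uint8)
    k,lab,st,ce=cv2.connectedComponentsWithStats(m)
    l=lab[seed[1],seed[0]]; m=(lab==l).astype(np.uint8); print(n,l,st[l])
    cs,_=cv2.findContours(m,cv2.RETR_EXTERNAL,cv2.CHAIN_APPROX_NONE)
    h=max(cs,key=cv2.contourArea)[:,0]
    P=ray(c,h,.074)[:,:2]
    f=lambda q:np.hypot(*(P-q[:2]).T)-.130
    r=least_squares(f,P.mean(0),loss='soft_l1',f_scale=.002); print(r.x,np.median(np.abs(r.fun)), np.round(np.percentile(r.fun,[5,25,75,95]),4))
    g=least_squares(lambda q:np.hypot(*(P-q[:2]).T)-q[2],[*P.mean(0),.13],loss='soft_l1',f_scale=.002); print(g.x)
print("knob",tri([S,D],[(230.3,228),(394,244.4)]))
print("hole",ray(S,(340.7,229.7),.074),ray(D,(356.5,184.7),.074))
print("fork tips scene",ray(S,[(190+543/3,165+57/3),(190+565/3,165+65/3)],.087))
print("fork tips side",ray(D,[(220+240/3.4,140+105/3.4),(220+232/3.4,140+125/3.4)],.087))
E
```

```text
scene 34 [ 309  176   96   65 4117]
[0.55717085 0.05574387] 0.0011990937483690456 [-0.0188 -0.0009  0.0014  0.0029]
[0.55710747 0.05577337 0.13022802]
side 0 [     0      0    640    400 167808]
[0.39106945 0.0319883 ] 0.5846311222920455 [0.3316 0.478  0.9636 3.2527]
[1.97936588 0.92106563 2.09944077]
knob [ 0.51942192 -0.28404044  0.07533958]
hole [[ 0.62733494 -0.02325171  0.074     ]] [[ 0.63785377 -0.01933939  0.074     ]]
fork tips scene [[0.50337736 0.12825933 0.087     ]
 [0.52169685 0.14177985 0.087     ]]
fork tips side [[0.51761243 0.14299572 0.087     ]
 [0.49144578 0.11751526 0.087     ]]
```

```bash
python3 - <<'E'
from h import *
S=viewer.calibration("scene");D=viewer.calibration("side")
print("camS",-S['R'].T@S['t'],"camD",-D['R'].T@D['t'])
a=cv2.imread("pics/scene0.png");b=cv2.imread("pics/side0.png")
def blobs(im,lo,hi,amin=20):
    m=cv2.inRange(cv2.cvtColor(im,cv2.COLOR_BGR2HSV),lo,hi)
    k,l,st,ce=cv2.connectedComponentsWithStats(m)
    return [(*st[i],*np.round(ce[i],1)) for i in range(1,k) if st[i,4]>amin]
for n,im,c in(("scene",a,S),("side",b,D)):
    for q in blobs(im,(5,200,180),(16,255,255)): print(n,[float(v) for v in q], "top",ray(c,(q[0]+q[2]/2,q[1]+q[3]*.17),.079)[0], "bot",ray(c,(q[0]+q[2]/2,q[1]+q[3]),.0)[0])
print("bottlecap",tri([S,D],[(486,163),(279,109)]))
d=np.load("pics/side0.npy");
m=cv2.inRange(cv2.cvtColor(b,cv2.COLOR_BGR2HSV),(0,0,185),(180,45,255))
m[:150]=0;m[230:]=0;m[:,:265]=0;m[:,370:]=0
cs,_=cv2.findContours(m,cv2.RETR_EXTERNAL,cv2.CHAIN_APPROX_NONE)
h=max(cs,key=cv2.contourArea)[:,0];P=ray(D,h,.074)[:,:2]
g=least_squares(lambda q:np.hypot(*(P-q[:2]).T)-q[2],[*P.mean(0),.13],loss='soft_l1',f_scale=.002); print(g.x)
# block top corners
print("block top side",ray(D,[(220+437/3.4,140+383/3.4),(220+463/3.4,140+432/3.4),(220+633/3.4,140+405/3.4)],.045))
print("block top scene",ray(S,[(190+90/3,165+237/3),(190+160/3,165+241/3),(190+173/3,165+135/3),(190+110/3,165+131/3)],.045))
E
```

```text
camS [ 1.37636743 -0.41615206  0.89001334] camD [-0.17790978 -0.8721089   0.75623724]
side [396.0, 222.0, 10.0, 20.0, 122.0, 399.9, 229.2] top [ 0.5862533  -0.24483847  0.079     ] bot [ 0.61891273 -0.22551596  0.        ]
side [412.0, 262.0, 12.0, 27.0, 174.0, 416.3, 273.5] top [ 0.49998954 -0.37896894  0.079     ] bot [ 0.51791988 -0.37631634  0.        ]
side [390.0, 273.0, 12.0, 27.0, 181.0, 394.2, 284.7] top [ 0.43389791 -0.37530331  0.079     ] bot [ 0.4501266  -0.37086875  0.        ]
bottlecap [0.64133599 0.388823   0.18013603]
[0.55782935 0.05364748 0.12922186]
block top side [[ 0.43713764 -0.2175545   0.045     ]
 [ 0.41625723 -0.26885735  0.045     ]
 [ 0.53200006 -0.31858835  0.045     ]]
block top scene [[ 0.53329383 -0.31626629  0.045     ]
 [ 0.55995257 -0.2627848   0.045     ]
 [ 0.43400411 -0.21470332  0.045     ]
 [ 0.40714412 -0.26682614  0.045     ]]
```

```bash
python3 - <<'E'
from h import *
S=viewer.calibration("scene");D=viewer.calibration("side")
# tops of look-alike knobs: scene crop coordinates /3, side crop /3.4
sc=[(190+12/3,165+152/3),(190+20/3,165+204/3),(190+214/3,165+229/3)]
sd=[(220+598/3.4,140+450/3.4),(220+674/3.4,140+412/3.4),(220+615/3.4,140+272/3.4)]
for s,d in zip(sc,sd): print(tri([S,D],[s,d]))
# black knob top
print("knobtop",tri([S,D],[(190+121/3,165+177/3),(220+592/3.4,140+340/3.4)]))
for s,d in (((124,130),(471,368)),((151,131),(505,366)),((146,149),(482,390))): print("stick",tri([S,D],[(190+s[0]/3,165+s[1]/3),(220+d[0]/3.4,140+d[1]/3.4)]))
E
```

```text
[ 0.44511194 -0.36083397  0.08030876]
[ 0.51207277 -0.36659902  0.08170025]
[ 0.60086768 -0.2274294   0.08196237]
knobtop [ 0.51902278 -0.28266848  0.08812955]
stick [ 0.43993422 -0.25472211  0.07526693]
stick [ 0.46319412 -0.24736369  0.07528688]
stick [ 0.4521769  -0.24595055  0.05151376]
```

```bash
cat > plan.py <<'E'
from h import *
from scipy.spatial.transform import Rotation as Ro
def yang(q):
    R=Ro.from_quat(q).as_matrix(); return np.degrees(np.arctan2(R[1,1],R[0,1]))
def plan(p0,q0,p1,ydeg,n,grip=-1):
    """straight path, rows in tool axes; keeps tool vertical"""
    R0=Ro.from_quat(q0); y0=yang(q0); dy=(ydeg-y0+180)%360-180
    p0=np.array(p0);p1=np.array(p1);rows=[]
    for i in range(n):
        R=Ro.from_euler('z',dy*i/n,degrees=True)*R0
        d=R.inv().apply((p1-p0)/n)
        rows.append([*np.round(d,4).tolist(),0,0,round(-dy/n,2),grip])
    for r in rows: print(r)
E
python3 - <<'E'
from plan import *
o=manip.get_obs(); print(o['position'],yang(o['ee_rot']))
plan(o['position'],o['ee_rot'],[.507,-.031,.16],-30,13)
E
```

```text
[0.18090579 0.59794102 0.23072168] 73.16907746911262
[-0.038, -0.039, 0.0055, 0, 0, np.float64(7.94), -1]
[-0.043, -0.0334, 0.0055, 0, 0, np.float64(7.94), -1]
[-0.0472, -0.0272, 0.0055, 0, 0, np.float64(7.94), -1]
[-0.0505, -0.0204, 0.0055, 0, 0, np.float64(7.94), -1]
[-0.0529, -0.0132, 0.0055, 0, 0, np.float64(7.94), -1]
[-0.0542, -0.0058, 0.0055, 0, 0, np.float64(7.94), -1]
[-0.0545, 0.0018, 0.0054, 0, 0, np.float64(7.94), -1]
[-0.0537, 0.0093, 0.0054, 0, 0, np.float64(7.94), -1]
[-0.0519, 0.0166, 0.0054, 0, 0, np.float64(7.94), -1]
[-0.0491, 0.0236, 0.0054, 0, 0, np.float64(7.94), -1]
[-0.0454, 0.0302, 0.0054, 0, 0, np.float64(7.94), -1]
[-0.0408, 0.0361, 0.0054, 0, 0, np.float64(7.94), -1]
[-0.0354, 0.0414, 0.0054, 0, 0, np.float64(7.94), -1]
```

Request:
{"fn": "move_arm", "kwargs": {
  "deltas": [
    [-0.038, -0.039, 0.0, 0, 0, 8, -1],
    [-0.043, -0.0335, 0.0, 0, 0, 8, -1],
    [-0.047, -0.027, 0.0, 0, 0, 8, -1],
    [-0.0505, -0.0205, 0.0, 0, 0, 8, -1],
    [-0.053, -0.013, 0.0, 0, 0, 8, -1],
    [-0.054, -0.006, 0.0, 0, 0, 8, -1],
    [-0.0545, 0.002, 0.0, 0, 0, 8, -1]
  ]
}}

```text
clock: 1.02
position: [0.3558, 0.2576, 0.2313]
ee_rot: [0.595, 0.803, 0.0, -0.0]
ft_force: [1.4, 0.1, -0.1]
grip_width: -0.002
```

```bash
python3 - <<'E'
from plan import *
import pickle
o=manip.get_obs(); print(o['clock'],o['position'],yang(o['ee_rot']),o['ee_rot'])
p,d=viewer.camera("wrist"); cv2.imwrite("pics/w1.png",p[:,:,::-1]); pickle.dump(o,open("pics/w1.pkl","wb"))
o2=manip.get_obs();t=o2['clock'];p,d=viewer.camera("scene"); cv2.imwrite("pics/s1.png",p[:,:,::-1]);print("scene at",t,o2['position'])
cv2.imwrite("pics/s1c.png",cv2.resize(p[165:275,190:455,::-1],None,fx=3,fy=3,interpolation=cv2.INTER_CUBIC))
E
```

```text
1.025 [0.35575113 0.25757516 0.23127385] 16.907234226229534 [ 5.95473325e-01  8.03375062e-01  1.42642601e-04 -9.70127982e-05]
scene at 1.075 [0.35924071 0.25119281 0.23138308]
```

View pics/w1.png

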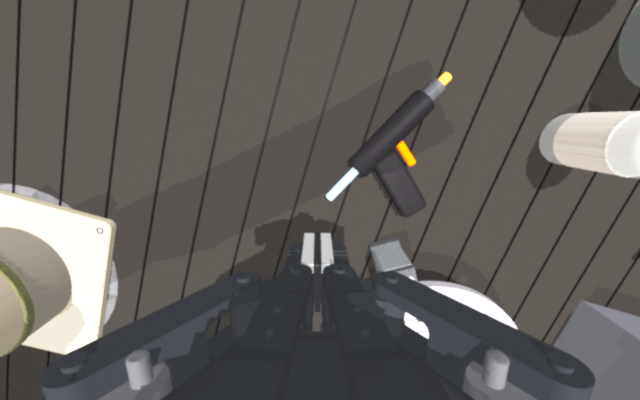

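View pics/s1c.png

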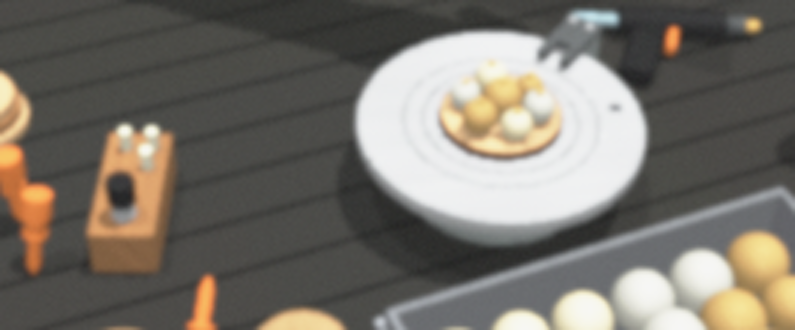

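```bash
python3 - <<'E'
from h import *
import pickle
S=viewer.calibration("scene");W=viewer.calibration("wrist")
A=np.array([.5573,.0552])
h=ray(S,(190+615/3,165+107/3),.074)[0,:2]-A; print(np.hypot(*h),np.degrees(np.arctan2(h[1],h[0])))
h=ray(S,(340.7,229.7),.074)[0,:2]-A; print(np.hypot(*h),np.degrees(np.arctan2(h[1],h[0])))
E
```

```text
0.11096599741988607 78.58096622922193
0.10516446113007537 -48.244266452985684
```

View pics/s1.png

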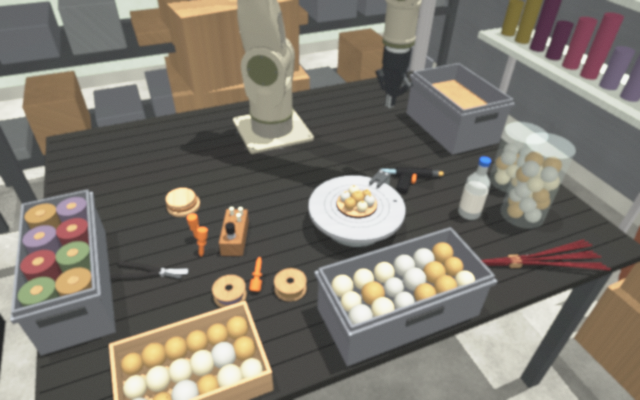

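```bash
python3 - <<'E'
from plan import *
o=manip.get_obs(); print(o['clock'],o['position'],yang(o['ee_rot']),np.abs(o['joint_velocities']).max())
A=np.array([.5573,.0552]);t=A+.09*np.array([np.cos(np.radians(240)),np.sin(np.radians(240))]);print(t)
plan(o['position'],o['ee_rot'],[*t,.15],-30,6)
E
```

```text
1.125 [0.35786451 0.25433362 0.23147477] 16.506927163049408 0.08703697073016811
[ 0.5123     -0.02274229]
[-0.0516, 0.0116, 0.0136, 0, 0, np.float64(7.75), -1]
[-0.0496, 0.0184, 0.0136, 0, 0, np.float64(7.75), -1]
[-0.0466, 0.0249, 0.0136, 0, 0, np.float64(7.75), -1]
[-0.0428, 0.031, 0.0136, 0, 0, np.float64(7.75), -1]
[-0.0383, 0.0365, 0.0136, 0, 0, np.float64(7.75), -1]
[-0.033, 0.0413, 0.0136, 0, 0, np.float64(7.75), -1]
```

Request:
{"fn": "move_arm", "kwargs": {
  "deltas": [
    [-0.0515, 0.0115, 0.0, 0, 0, 7.75, -1],
    [-0.0495, 0.0185, 0.0, 0, 0, 7.75, -1],
    [-0.0465, 0.025, 0.0, 0, 0, 7.75, -1],
    [-0.043, 0.031, 0.02, 0, 0, 7.75, -1],
    [-0.0385, 0.0365, 0.03, 0, 0, 7.75, -1],
    [-0.033, 0.0415, 0.03, 0, 0, 7.75, -1],
    [0, 0, 0.03, 0, 0, 0, -1],
    [0, 0, 0.02, 0, 0, 0, -1],
    [0, 0, 0, 0, 0, 0, -1]
  ]
}}

```text
clock: 2.25
position: [0.5121, -0.0159, 0.1]
ee_rot: [0.863, 0.505, -0.002, -0.0]
ft_force: [0.5, 0.6, 0.2]
grip_width: 0.0
```

```bash
python3 - <<'E'
from plan import *
o=manip.get_obs(); print(o['clock'],o['position'],yang(o['ee_rot']),o['ft_force'])
p,d=viewer.camera("scene"); cv2.imwrite("pics/s2.png",p[:,:,::-1])
cv2.imwrite("pics/s2c.png",cv2.resize(p[125:275,190:455,::-1],None,fx=3,fy=3,interpolation=cv2.INTER_CUBIC))
E
```

```text
2.25 [ 0.5120766  -0.01594993  0.09997554] -29.295516971840353 [0.51123634 0.64484452 0.23253559]
```

View pics/s2c.png

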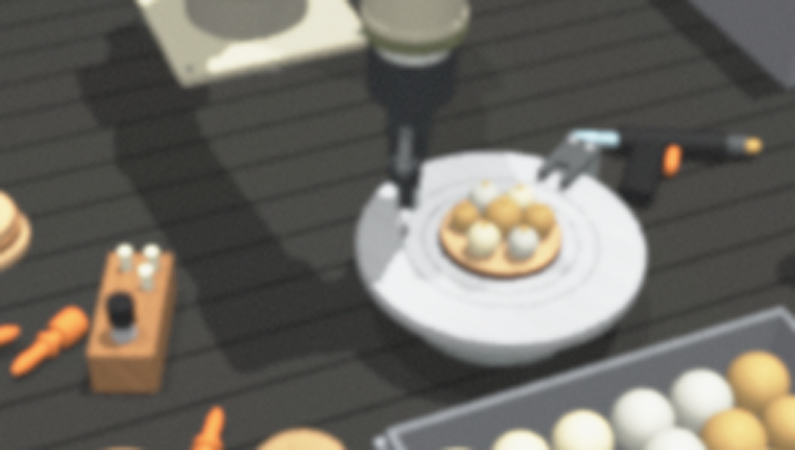

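Request:
{"fn": "move_arm", "kwargs": {
  "deltas": [
    [-0.005, 0, 0.01, 0, 0, 0, -1],
    [0, 0, 0.01, 0, 0, 0, -1],
    [0, 0, 0, 0, 0, 0, -1],
    [0, 0, 0, 0, 0, 0, -1],
    [0, 0, 0, 0, 0, 0, -1],
    [0, 0, 0, 0, 0, 0, -1],
    [0, 0, 0, 0, 0, 0, -1]
  ]
}}

```text
clock: 3.18
position: [0.5108, -0.0204, 0.0814]
ee_rot: [0.863, 0.505, 0.0, -0.0]
ft_force: [-0.1, 0.5, -0.9]
grip_width: -0.001
```

```bash
python3 - <<'E'
from plan import *
o=manip.get_obs(); print(o['clock'],o['position'],yang(o['ee_rot']),o['ft_force'])
p,d=viewer.camera("scene"); cv2.imwrite("pics/s3.png",p[:,:,::-1])
cv2.imwrite("pics/s3c.png",cv2.resize(p[165:275,300:415,::-1],None,fx=5,fy=5,interpolation=cv2.INTER_CUBIC))
E
```

```text
3.175 [ 0.51075096 -0.02043139  0.08139096] -29.33047282905721 [-0.10985385  0.50753554 -0.90509052]
```

View pics/s3c.png

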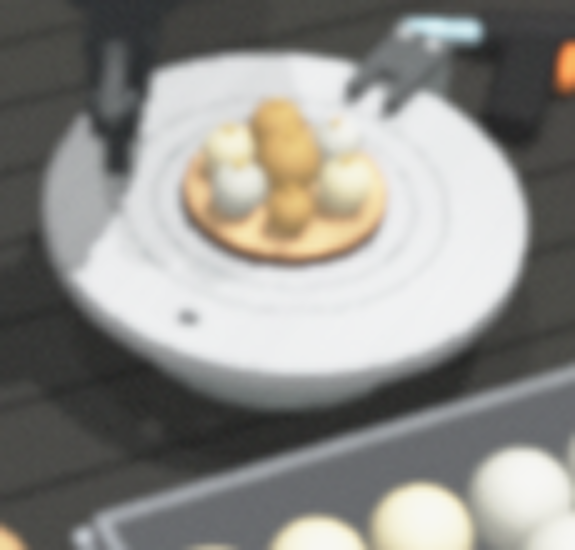

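Request:
{"fn": "move_arm", "kwargs": {
  "deltas": [
    [0, 0, 0, 0, 0, 0, -1],
    [0, 0, 0, 0, 0, 0, -1],
    [0, 0, 0, 0, 0, 0, -1],
    [0, 0, 0, 0, 0, 0, -1],
    [0, 0, 0.003, 0, 0, 0, -1],
    [0, 0, 0.002, 0, 0, 0, -1],
    [0, 0, 0.001, 0, 0, 0, -1]
  ]
}}

```text
clock: 4.1
position: [0.5105, -0.0205, 0.075]
ee_rot: [0.863, 0.505, -0.0, -0.0]
ft_force: [0.4, 0.4, 0.1]
grip_width: -0.0
```

Request:
{"fn": "move_arm", "kwargs": {
  "deltas": [
    [0, 0, 0.001, 0, 0, 0, -1]
  ]
}}

```text
clock: 4.22
position: [0.5107, -0.0205, 0.0742]
ee_rot: [0.863, 0.505, -0.0, -0.0]
ft_force: [0.4, 0.8, 0.5]
grip_width: -0.0
```

Request:
{"fn": "move_arm", "kwargs": {
  "deltas": [
    [0, 0, 0.001, 0, 0, 0, -1]
  ]
}}

```text
clock: 4.35
position: [0.5109, -0.0206, 0.0734]
ee_rot: [0.863, 0.505, 0.0, 0.0]
ft_force: [1.2, -0.7, 2.9]
grip_width: -0.006
```

Request:
{"fn": "move_arm", "kwargs": {
  "deltas": [
    [0, 0, 0.0005, 0, 0, 0, -1]
  ]
}}

```text
clock: 4.47
position: [0.5114, -0.0207, 0.0732]
ee_rot: [0.863, 0.505, 0.001, 0.0]
ft_force: [1.6, 0.1, 4.1]
grip_width: 0.001
```

Request:
{"fn": "move_arm", "kwargs": {
  "deltas": [
    [0, 0, 0.0, 0, 0, 0, -1]
  ]
}}

```text
clock: 4.6
position: [0.5112, -0.0206, 0.0732]
ee_rot: [0.863, 0.505, 0.001, 0.0]
ft_force: [2.3, -1.5, 3.8]
grip_width: -0.0
```

Request:
{"fn": "move_arm", "kwargs": {
  "deltas": [
    [0, 0, 0.0, 0, 0, 0, -1],
    [0, 0, 0.0, 0, 0, 0, -1]
  ]
}}

```text
clock: 4.85
position: [0.5106, -0.0204, 0.0729]
ee_rot: [0.863, 0.505, 0.0, -0.0]
ft_force: [0.3, -0.2, 5.0]
grip_width: 0.001
```

```bash
python3 - <<'E'
from plan import *
o=manip.get_obs(); print(o['clock'],o['position'],yang(o['ee_rot']),o['ft_force'])
p,d=viewer.camera("scene"); cv2.imwrite("pics/s4.png",p[:,:,::-1])
cv2.imwrite("pics/s4c.png",cv2.resize(p[165:275,300:415,::-1],None,fx=5,fy=5,interpolation=cv2.INTER_CUBIC))
p,d=viewer.camera("side"); cv2.imwrite("pics/d4.png",p[:,:,::-1])
cv2.imwrite("pics/d4c.png",cv2.resize(p[140:240,260:380,::-1],None,fx=5,fy=5,interpolation=cv2.INTER_CUBIC))
E
```

```text
4.85 [ 0.51062538 -0.02035857  0.07287264] -29.3329355983016 [ 0.27603852 -0.24221277  4.98930632]
```

View pics/s4c.png

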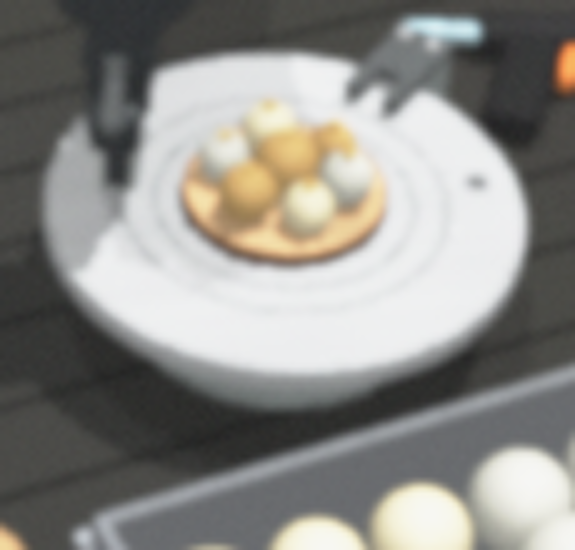

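View pics/d4c.png

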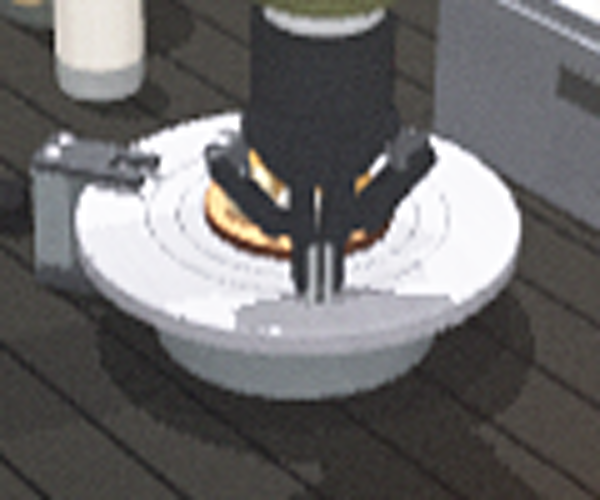

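```bash
python3 - <<'E'
from h import *
S=viewer.calibration("scene")
A=np.array([.5573,.0552])
h=ray(S,(395.2,201.4),.074)[0,:2]-A; print(np.hypot(*h),np.degrees(np.arctan2(h[1],h[0])))
E
```

```text
0.11054679617798713 76.9912751971797
```

Request:
{"fn": "move_arm", "kwargs": {
  "deltas": [
    [0, 0.0031, 0, 0, 0, -2, -1],
    [0, 0.0062, 0, 0, 0, -4, -1],
    [0, 0.0077, 0, 0, 0, -5, -1],
    [0, 0.0077, 0, 0, 0, -5, -1],
    [0, 0.0077, 0, 0, 0, -5, -1],
    [0, 0.0077, 0, 0, 0, -5, -1],
    [0, 0.0077, 0, 0, 0, -5, -1],
    [0, 0.0077, 0, 0, 0, -5, -1],
    [0, 0.0062, 0, 0, 0, -4, -1],
    [0, 0.0031, 0, 0, 0, -2, -1]
  ]
}}

```text
clock: 6.2
position: [0.5734, -0.0322, 0.0729]
ee_rot: [0.624, 0.781, 0.0, 0.0]
ft_force: [-0.1, -1.4, 5.1]
grip_width: -0.003
```

Request:
{"fn": "move_arm", "kwargs": {
  "deltas": [
    [0, 0, 0, 0, 0, 0, -1],
    [0, 0, 0, 0, 0, 0, -1]
  ]
}}

```text
clock: 6.45
position: [0.5727, -0.0324, 0.0728]
ee_rot: [0.625, 0.78, -0.0, -0.0]
ft_force: [0.3, -1.5, 5.3]
grip_width: -0.004
```

```bash
python3 - <<'E'
from plan import *
o=manip.get_obs(); print(o['clock'],o['position'],yang(o['ee_rot']),o['ft_force'])
r=o['position'][:2]-[.5573,.0552];print(np.hypot(*r),np.degrees(np.arctan2(r[1],r[0])))
p,d=viewer.camera("scene"); cv2.imwrite("pics/s5.png",p[:,:,::-1])
cv2.imwrite("pics/s5c.png",cv2.resize(p[165:275,300:415,::-1],None,fx=5,fy=5,interpolation=cv2.INTER_CUBIC))
p,d=viewer.camera("side"); cv2.imwrite("pics/d5.png",p[:,:,::-1])
cv2.imwrite("pics/d5c.png",cv2.resize(p[140:240,260:380,::-1],None,fx=5,fy=5,interpolation=cv2.INTER_CUBIC))
E
```

```text
6.45 [ 0.57266285 -0.03242589  0.07280076] 12.573337025329657 [ 0.29491853 -1.54226296  5.28350012]
0.08896243198641615 -80.05578791408988
```

View pics/s5c.png

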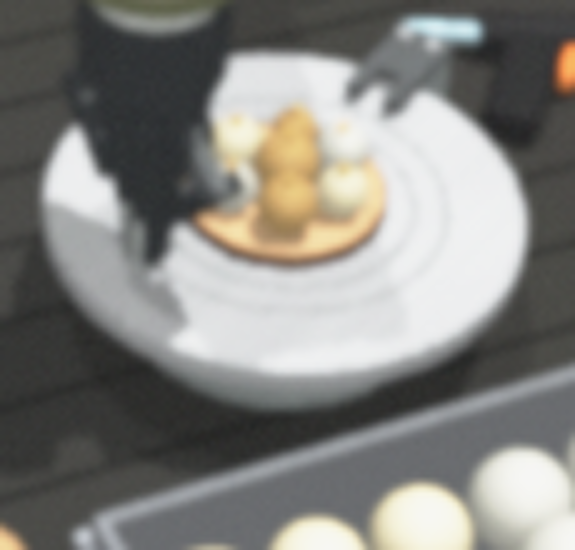

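View pics/d5c.png

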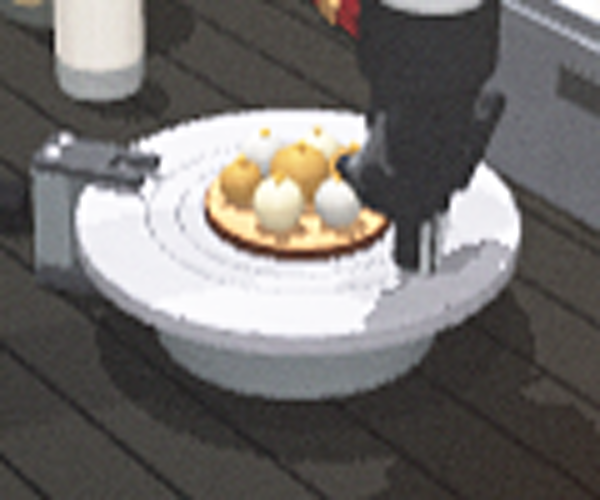

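Request:
{"fn": "move_arm", "kwargs": {
  "deltas": [
    [0, 0, -0.001, 0, 0, 0, -1],
    [0, 0, -0.001, 0, 0, 0, -1],
    [0, 0, -0.002, 0, 0, 0, -1],
    [0, 0, -0.02, 0, 0, 0, -1],
    [0, 0, -0.03, 0, 0, 0, -1],
    [0, 0, -0.025, 0, 0, 0, -1],
    [0, 0, 0, 0, 0, 0, -1]
  ]
}}

```text
clock: 7.42
position: [0.5739, -0.0321, 0.1535]
ee_rot: [0.625, 0.781, 0.001, 0.001]
ft_force: [0.2, -0.7, -0.6]
grip_width: 0.001
```

```bash
python3 - <<'E'
from plan import *
o=manip.get_obs(); print(o['clock'],o['position'],yang(o['ee_rot']),o['ft_force'])
plan(o['position'],o['ee_rot'],[.5365,.0915,.145],30,3)
E
```

```text
7.425 [ 0.57385904 -0.03212548  0.15347745] 12.659184802273133 [ 0.20579004 -0.72435484 -0.57859411]
[0.0429, -0.0031, 0.0028, 0, 0, np.float64(-5.78), -1]
[0.043, 0.0012, 0.0028, 0, 0, np.float64(-5.78), -1]
[0.0427, 0.0055, 0.0028, 0, 0, np.float64(-5.78), -1]
```

Request:
{"fn": "move_arm", "kwargs": {
  "deltas": [
    [0.043, -0.003, 0.002, 0, 0, -5.8, -1],
    [0.043, 0.001, 0.002, 0, 0, -5.8, -1],
    [0.043, 0.0055, 0.003, 0, 0, -5.8, -1],
    [0, 0, 0, 0, 0, 0, -1],
    [0, 0, 0, 0, 0, 0, -1]
  ]
}}

```text
clock: 8.05
position: [0.535, 0.091, 0.1441]
ee_rot: [0.5, 0.866, -0.001, -0.0]
ft_force: [0.4, 0.3, -0.2]
grip_width: 0.003
```

```bash
python3 - <<'E'
from plan import *
import pickle
o=manip.get_obs(); print(o['clock'],o['position'],yang(o['ee_rot']),o['ft_force'])
p,d=viewer.camera("wrist"); cv2.imwrite("pics/w6.png",p[:,:,::-1]); pickle.dump((o,d),open("pics/w6.pkl","wb"))
W=viewer.calibration("wrist"); print(proj(W,[[.503,.149,.087],[.5573,.0552,.074]],o))
cv2.imwrite("pics/w6c.png",cv2.resize(p[60:200,240:400,::-1],None,fx=4,fy=4,interpolation=cv2.INTER_CUBIC))
E
```

```text
8.05 [0.53495821 0.09104341 0.14408897] 30.011259294025933 [ 0.40905532  0.33856005 -0.15330477]
[[319.61835847 120.7492091 ]
 [319.49486584 261.3059898 ]]
```

View pics/w6.png

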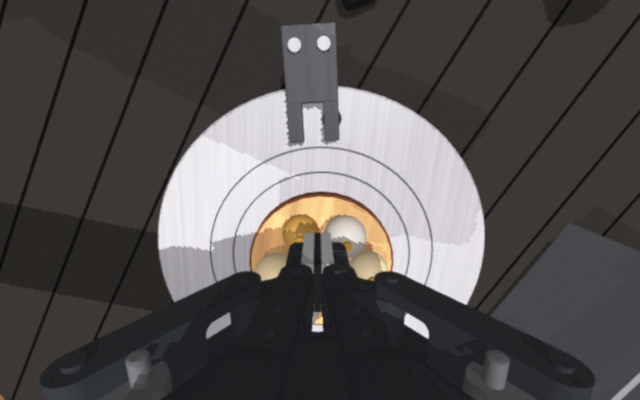

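View pics/w6c.png

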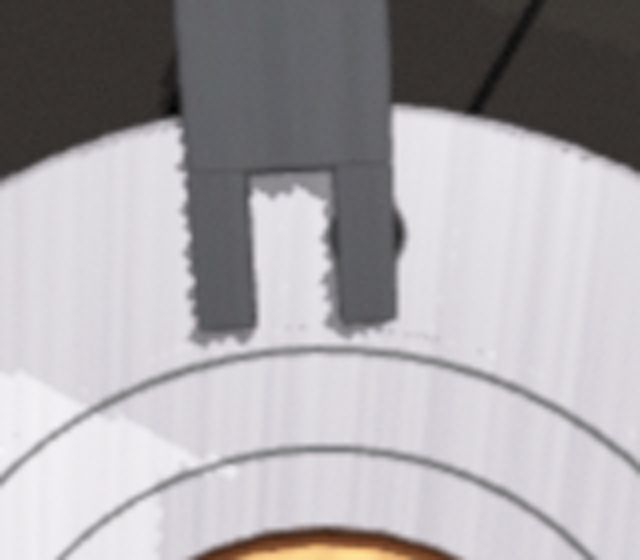

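```bash
python3 - <<'E'
from plan import *
import pickle
o,d=pickle.load(open("pics/w6.pkl","rb")); W=viewer.calibration("wrist")
f=lambda u,v:(240+u/4-.375+0,60+v/4-.375)
L=[f(247,172),f(255,325)];Rr=[f(333,172),f(340,320)]
P=ray(W,L+Rr,.087,o)[:,:2];print(P*1000)
ax=(P[0]-P[1]+P[2]-P[3]);print("slot dir",np.degrees(np.arctan2(ax[1],ax[0])))
# outer edges of fork: left (176,0)-(190,330), right (388,0)-(397,320)
Q=ray(W,[f(176,0),f(192,330),f(388,0),f(397,320)],.087,o)[:,:2]
ax=(Q[0]-Q[1]+Q[2]-Q[3]);print("fork dir",np.degrees(np.arctan2(ax[1],ax[0])),np.hypot(*(Q[0]-Q[2])),np.hypot(*(Q[1]-Q[3])))
h=ray(W,f(368,233),.074,o)[0,:2];print("hole",h)
# disc circle in wrist view
im=cv2.imread("pics/w6.png")
hsv=cv2.cvtColor(im,cv2.COLOR_BGR2HSV)
m=((hsv[...,2]>125)&(hsv[...,1]<40)).astype(np.uint8); m[250:]=0
k,lab,st,ce=cv2.connectedComponentsWithStats(m);l=lab[160,240]
cs,_=cv2.findContours((lab==l).astype(np.uint8),cv2.RETR_EXTERNAL,cv2.CHAIN_APPROX_NONE)
c=max(cs,key=cv2.contourArea)[:,0];B=ray(W,c,.074,o)[:,:2]
g=least_squares(lambda q:np.hypot(*(B-q[:2]).T)-.13,[.557,.055],loss='soft_l1',f_scale=.001);print("axle",g.x,np.percentile(g.fun,[10,50,90]))
A=g.x
for n,x in(("hole",h),("slotmid",P.mean(0)),("slotend",(P[0]+P[2])/2),("slottip",(P[1]+P[3])/2)):
    r=x-A;print(n,np.hypot(*r),np.degrees(np.arctan2(r[1],r[0])))
E
```

```text
[[487.07969177 152.91775591]
 [500.09757078 132.30837394]
 [499.14673994 159.86576246]
 [512.01037959 140.11772012]]
slot dir 122.67235702627205
fork dir 121.95832399124122 0.03311202879629234 0.03435541384567534
hole [0.50940792 0.15487793]
axle [0.56669162 0.04506638] [-0.06175798 -0.00275235  0.01390874]
hole 0.12385474689110854 117.54900418100124
slotmid 0.12145871171059576 123.53987263958138
slotend 0.1334433245497424 123.4619554450798
slottip 0.10947437267235671 123.63484948920429
```

```bash
python3 - <<'E'
from plan import *
o=manip.get_obs(); print(o['clock'],o['position'],yang(o['ee_rot']))
plan(o['position'],o['ee_rot'],[.468,.068,.144],-20,5)
E
```

```text
8.1 [0.53522654 0.0904552  0.14428519] 29.948315289876827
[0.0028, -0.0139, 0.0001, 0, 0, np.float64(9.99), -1]
[0.0004, -0.0142, 0.0001, 0, 0, np.float64(9.99), -1]
[-0.0021, -0.014, 0.0001, 0, 0, np.float64(9.99), -1]
[-0.0045, -0.0134, 0.0001, 0, 0, np.float64(9.99), -1]
[-0.0068, -0.0125, 0.0001, 0, 0, np.float64(9.99), -1]
```

Request:
{"fn": "move_arm", "kwargs": {
  "deltas": [
    [0.003, -0.014, 0, 0, 0, 10, -1],
    [0.0005, -0.014, 0, 0, 0, 10, -1],
    [-0.002, -0.014, 0, 0, 0, 10, -1],
    [-0.0045, -0.0135, 0, 0, 0, 10, -1],
    [-0.007, -0.0125, 0, 0, 0, 10, -1],
    [0, 0, 0.02, 0, 0, 0, -1],
    [0, 0, 0.03, 0, 0, 0, -1],
    [0, 0, 0.014, 0, 0, 0, -1],
    [0, 0, 0, 0, 0, 0, -1]
  ]
}}

```text
clock: 9.22
position: [0.4675, 0.0684, 0.0802]
ee_rot: [0.819, 0.573, -0.001, -0.0]
ft_force: [-0.7, -1.1, 0.9]
grip_width: -0.0
```

```bash
python3 - <<'E'
from plan import *
import pickle
o=manip.get_obs(); print(o['clock'],o['position'],yang(o['ee_rot']),o['ft_force'])
r=o['position'][:2]-[.5573,.0552];print(np.hypot(*r),np.degrees(np.arctan2(r[1],r[0])))
p,d=viewer.camera("wrist"); cv2.imwrite("pics/w7.png",p[:,:,::-1]); pickle.dump((o,d),open("pics/w7.pkl","wb"))
E
```

```text
9.225 [0.46751153 0.06841055 0.08021829] -20.01894328920694 [-0.72607212 -1.10708705  0.8925752 ]
0.09075510005922947 171.6301396049962
```

View pics/w7.png

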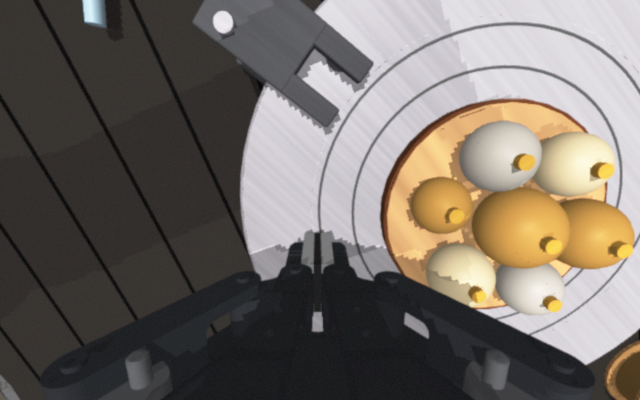

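Request:
{"fn": "move_arm", "kwargs": {
  "deltas": [
    [0, 0, 0.003, 0, 0, 0, -1],
    [0, 0, 0.002, 0, 0, 0, -1],
    [0, 0, 0.0015, 0, 0, 0, -1],
    [0, 0, 0.001, 0, 0, 0, -1],
    [0, 0, 0.001, 0, 0, 0, -1]
  ]
}}

```text
clock: 9.9
position: [0.4678, 0.0694, 0.0725]
ee_rot: [0.819, 0.574, 0.0, -0.0]
ft_force: [-3.1, 1.3, 7.5]
grip_width: -0.001
```

Request:
{"fn": "move_arm", "kwargs": {
  "deltas": [
    [-0.001, 0.0003, 0, 0, 0, -0.7, -1],
    [-0.002, 0.0005, 0, 0, 0, -1.3, -1],
    [-0.0025, 0.0006, 0, 0, 0, -1.6, -1],
    [-0.0025, 0.0006, 0, 0, 0, -1.6, -1],
    [-0.0016, 0.0004, 0, 0, 0, -1.0, -1],
    [-0.0008, 0.0002, 0, 0, 0, -0.6, -1],
    [0, 0, 0, 0, 0, 0, -1]
  ]
}}

```text
clock: 10.78
position: [0.4671, 0.0586, 0.0726]
ee_rot: [0.783, 0.622, -0.0, -0.0]
ft_force: [-4.5, 0.1, 6.3]
grip_width: -0.0
```

```bash
python3 - <<'E'
from plan import *
import pickle
o=manip.get_obs(); print(o['clock'],o['position'],yang(o['ee_rot']),o['ft_force'])
p,d=viewer.camera("wrist"); cv2.imwrite("pics/w8.png",p[:,:,::-1]); pickle.dump((o,d),open("pics/w8.pkl","wb"))
cv2.imwrite("pics/w8c.png",cv2.resize(p[0:140,230:400,::-1],None,fx=4,fy=4,interpolation=cv2.INTER_CUBIC))
E
```

```text
10.775 [0.46708333 0.05860355 0.07259502] -13.13115257497614 [-4.46596041  0.13297404  6.29191163]
```

View pics/w8c.png

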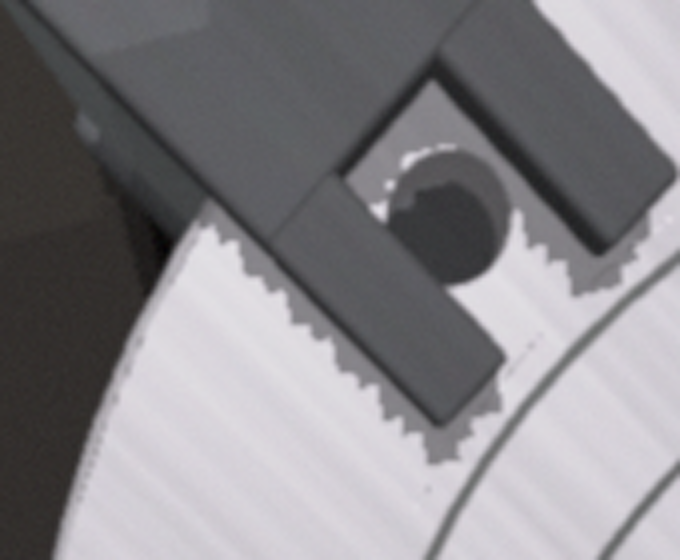

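```bash
cat > slot.py <<'E'
from plan import *
def analyse(o,f,hole,left,right,A=np.array([.5573,.0552])):
    W=viewer.calibration("wrist")
    h=ray(W,f(hole),.074,o)[0,:2]
    L=ray(W,[f(x) for x in left],.087,o)[:,:2];R=ray(W,[f(x) for x in right],.087,o)[:,:2]
    def line(P): d=P[0]-P[1]; return P.mean(0),d/np.linalg.norm(d)
    (cl,dl),(cr,dr)=line(L),line(R)
    d=dl+dr;d/=np.linalg.norm(d);n=np.array([-d[1],d[0]]) # CCW tangent
    print("dirs",[round(np.degrees(np.arctan2(v[1],v[0])),2) for v in(dl,dr)],"width mm",abs((cl-cr)@n)*1e3)
    mid=(cl+cr)/2; print("hole off CCW mm",((h-mid)@n)*1e3,"deg",np.degrees(((h-mid)@n)/.108), "hole",h, "axis pt", mid, "axle off axis mm",((A-mid)@n)*1e3)
E
python3 - <<'E'
from slot import *
import pickle
o,d=pickle.load(open("pics/w8.pkl","rb"))
f=lambda p:(230+p[0]/4-.375,p[1]/4-.375)
for l,r in((((343,175),(503,357)),((440,56),(605,247))),(((270,240),(435,425)),((530,0),(672,170)))):
    analyse(o,f,(448,218.5),l,r)
E
```

```text
dirs [np.float64(120.9), np.float64(121.71)] width mm 14.128504990171987
hole off CCW mm -0.23021080747541098 deg -0.12213062654296104 hole [0.49834755 0.14801135] axis pt [0.49942325 0.1457992 ] axle off axis mm -2.38097788171085
dirs [np.float64(120.45), np.float64(121.65)] width mm 32.91219667568698
hole off CCW mm -0.26987721315182817 deg -0.14317430833659509 hole [0.49834755 0.14801135] axis pt [0.49950599 0.14556408] axle off axis mm -2.902089916093732
```

Request:
{"fn": "move_arm", "kwargs": {
  "deltas": [
    [0, 0, -0.0007, 0, 0, 0, -1],
    [0, 0, -0.001, 0, 0, 0, -1],
    [0, 0, -0.002, 0, 0, 0, -1],
    [0, 0, -0.004, 0, 0, 0, -1],
    [0, 0, 0, 0, 0, 0, -1]
  ]
}}

```text
clock: 11.45
position: [0.4676, 0.0586, 0.0803]
ee_rot: [0.783, 0.622, 0.0, 0.0]
ft_force: [0.4, 0.1, -0.5]
grip_width: -0.001
```

```bash
python3 - <<'E'
from plan import *
import pickle
o=manip.get_obs(); print(o['clock'],o['position'],yang(o['ee_rot']),o['ft_force'])
p,d=viewer.camera("wrist"); cv2.imwrite("pics/w9.png",p[:,:,::-1]); pickle.dump((o,d),open("pics/w9.pkl","wb"))
cv2.imwrite("pics/w9c.png",cv2.resize(p[0:140,230:400,::-1],None,fx=4,fy=4,interpolation=cv2.INTER_CUBIC))
E
```

```text
11.45 [0.46756342 0.05862446 0.08034545] -13.136077748727885 [ 0.37567852  0.05819266 -0.4574392 ]
```

View pics/w9c.png

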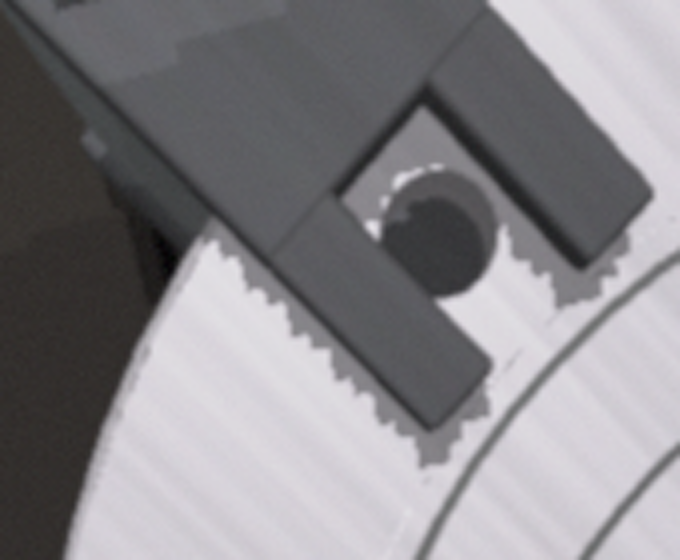

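```bash
python3 - <<'E'
from slot import *
import pickle
o,d=pickle.load(open("pics/w9.pkl","rb"))
f=lambda p:(230+p[0]/4-.375,p[1]/4-.375)
for l,r in((((335,192),(491,368)),((430,80),(590,262))),(((268,255),(425,428)),((490,8),(652,192)))):
    analyse(o,f,(437,233.5),l,r)
o=manip.get_obs()
print(o['joint_pos'])
plan(o['position'],o['ee_rot'],[.519,-.283,.17],-21,7,-1)
E
```

```text
dirs [np.float64(120.98), np.float64(122.01)] width mm 14.541662966046864
hole off CCW mm -0.05261772802050719 deg -0.027914571695762162 hole [0.49819675 0.1481269 ] axis pt [0.49950425 0.14589205] axle off axis mm -1.9033202066733104
dirs [np.float64(120.85), np.float64(122.82)] width mm 32.91838869185931
hole off CCW mm -0.27946610392383364 deg -0.1482613728870382 hole [0.49819675 0.1481269 ] axis pt [0.49903975 0.14623933] axle off axis mm -1.4745208304466213
[-0.62965031  0.14546574  0.4379003   2.04899549 -0.07523989  0.96156864
 -0.38197499]
[-0.0458, 0.0183, -0.0128, 0, 0, np.float64(1.12), -1]
[-0.0455, 0.0192, -0.0128, 0, 0, np.float64(1.12), -1]
[-0.0451, 0.0201, -0.0128, 0, 0, np.float64(1.12), -1]
[-0.0447, 0.0209, -0.0128, 0, 0, np.float64(1.12), -1]
[-0.0443, 0.0218, -0.0128, 0, 0, np.float64(1.12), -1]
[-0.0438, 0.0227, -0.0128, 0, 0, np.float64(1.12), -1]
[-0.0434, 0.0235, -0.0128, 0, 0, np.float64(1.12), -1]
```

```bash
python3 - <<'E'
from plan import *
o=manip.get_obs()
p=o['position'].copy();p[2]=.16
plan(p,o['ee_rot'],[.495,-.346,.17],-21,8,-0.1)
E
```

```text
[-0.0485, 0.0148, -0.0013, 0, 0, np.float64(0.98), -0.1]
[-0.0482, 0.0157, -0.0013, 0, 0, np.float64(0.98), -0.1]
[-0.0479, 0.0165, -0.0013, 0, 0, np.float64(0.98), -0.1]
[-0.0476, 0.0173, -0.0013, 0, 0, np.float64(0.98), -0.1]
[-0.0473, 0.0181, -0.0013, 0, 0, np.float64(0.98), -0.1]
[-0.047, 0.0189, -0.0013, 0, 0, np.float64(0.98), -0.1]
[-0.0467, 0.0198, -0.0013, 0, 0, np.float64(0.98), -0.1]
[-0.0463, 0.0205, -0.0013, 0, 0, np.float64(0.98), -0.1]
```

Request:
{"fn": "move_arm", "kwargs": {
  "deltas": [
    [0, 0, -0.04, 0, 0, 0, -1],
    [0, 0, -0.04, 0, 0, 0, -1],
    [-0.0485, 0.015, 0, 0, 0, 1, -1],
    [-0.048, 0.0155, 0, 0, 0, 1, -1],
    [-0.048, 0.0165, 0, 0, 0, 1, 0.1],
    [-0.0475, 0.0175, -0.002, 0, 0, 1, 0.1],
    [-0.0475, 0.018, -0.002, 0, 0, 1, 0.1],
    [-0.047, 0.019, -0.002, 0, 0, 1, 0.1],
    [-0.0465, 0.02, -0.002, 0, 0, 1, 0.1],
    [-0.0465, 0.0205, -0.002, 0, 0, 1, 0.1]
  ]
}}

```text
clock: 12.75
position: [0.495, -0.3473, 0.1699]
ee_rot: [0.825, 0.566, 0.0, -0.0]
ft_force: [1.6, -0.1, 0.7]
grip_width: 0.553
```

Request:
{"fn": "move_arm", "kwargs": {
  "deltas": [
    [0, 0, 0, 0, 0, 0, 0.1],
    [0, 0, 0, 0, 0, 0, 0.1],
    [0, 0, 0, 0, 0, 0, 0.1]
  ]
}}

```text
clock: 13.12
position: [0.4953, -0.3445, 0.1698]
ee_rot: [0.824, 0.566, 0.0, -0.0]
ft_force: [0.2, 0.2, -0.1]
grip_width: 0.552
```

```bash
python3 - <<'E'
from plan import *
import pickle
o=manip.get_obs(); print(o['clock'],o['position'],yang(o['ee_rot']),o['ft_force'],o['grip_width'])
p,d=viewer.camera("wrist"); cv2.imwrite("pics/w10.png",p[:,:,::-1]); pickle.dump((o,d),open("pics/w10.pkl","wb"))
W=viewer.calibration("wrist"); print(proj(W,[[.519,-.283,.088]],o))
E
```

```text
13.125 [ 0.49526303 -0.34448031  0.16981931] -21.013865235391588 [ 0.17257265  0.15594803 -0.13371597] 0.5522112148392171
[[318.22916924 120.44190991]]
```

View pics/w10.png

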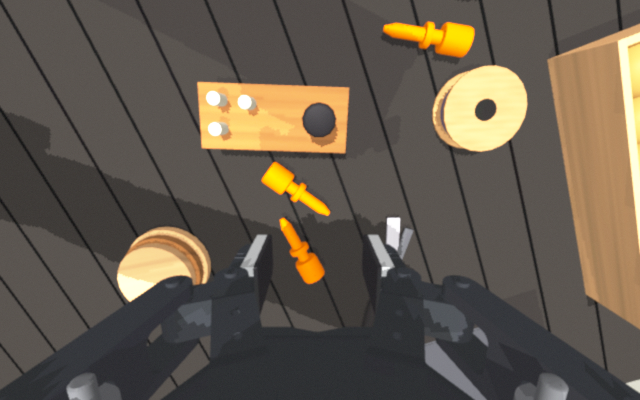

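```bash
python3 - <<'E'
from plan import *
import pickle
o,d=pickle.load(open("pics/w10.pkl","rb"));W=viewer.calibration("wrist")
im=cv2.imread("pics/w10.png")[95:145,290:345]
m=(im.max(2)<75).astype(np.uint8)
k,l,st,ce=cv2.connectedComponentsWithStats(m);i=l[25,29];print(st[i],ce[i]+[290,95])
(cx,cy),rr=cv2.minEnclosingCircle(max(cv2.findContours((l==i).astype(np.uint8),0,1)[0],key=len));print(cx+290,cy+95,rr)
X=ray(W,ce[i]+[290,95],.085,o)[0];print(X)
o=manip.get_obs();plan(o['position'],o['ee_rot'],[X[0],X[1],.12],-21,2,.1)
E
```

```text
[   0    0   55   50 2449] [316.59003675 118.5320539 ]
317.0 119.5 36.458980560302734
[ 0.51835918 -0.28127787  0.085     ]
[0.0336, -0.0006, 0.025, 0, 0, np.float64(-0.01), 0.1]
[0.0336, -0.0006, 0.025, 0, 0, np.float64(-0.01), 0.1]
```

```bash
python3 - <<'E'
from plan import *
import pickle
o,d=pickle.load(open("pics/w10.pkl","rb"));W=viewer.calibration("wrist")
im=cv2.imread("pics/w10.png")[95:145,290:345];print(im[25,29],im[25,10],im[10,29])
m=((im[...,2].astype(int)-im[...,0]<40)&(im[...,2]<90)).astype(np.uint8)
k,l,st,ce=cv2.connectedComponentsWithStats(m);i=l[25,29];print(i,st[i],ce[i]+[290,95],d[120,319])
u=(290+st[i][0]+st[i][2]/2-.5,95+st[i][1]+st[i][3]/2-.5)
X=ray(W,u,.085,o)[0];print(u,X)
o=manip.get_obs();plan(o['position'],o['ee_rot'],[X[0],X[1],.12],-21,2,.1)
E
```

```text
[81 79 80] [ 98 178 246] [88 85 87]
1 [ 13   9  32  33 737] [319.10176391 121.26865672] 0.21758224
(np.float64(318.5), np.float64(120.0)) [ 0.51931235 -0.2827821   0.085     ]
[0.0331, 0.0001, 0.025, 0, 0, np.float64(-0.01), 0.1]
[0.0331, 0.0001, 0.025, 0, 0, np.float64(-0.01), 0.1]
```

Request:
{"fn": "move_arm", "kwargs": {
  "deltas": [
    [0.033, 0, 0.02, 0, 0, 0, 0.1],
    [0.033, 0, 0.02, 0, 0, 0, 0.1],
    [0, 0, 0, 0, 0, 0, 0.1],
    [0, 0, 0, 0, 0, 0, 0.1]
  ]
}}

```text
clock: 13.68
position: [0.5186, -0.2844, 0.1305]
ee_rot: [0.825, 0.566, 0.0, 0.0]
ft_force: [0.3, -0.3, -0.4]
grip_width: 0.549
```

```bash
python3 - <<'E'
from plan import *
o=manip.get_obs(); print(o['clock'],o['position'],yang(o['ee_rot']),o['ft_force'],o['grip_width'])
R=Ro.from_quat(o['ee_rot']);print(R.inv().apply(np.array([.5193,-.2828,.054])-o['position']))
p,d=viewer.camera("wrist"); cv2.imwrite("pics/w11.png",p[:,:,::-1])
p,d=viewer.camera("side"); cv2.imwrite("pics/d11.png",cv2.resize(p[180:320,300:480,::-1],None,fx=4,fy=4,interpolation=cv2.INTER_CUBIC))
E
```

```text
13.675 [ 0.51862236 -0.28439604  0.1304728 ] -21.08630776427638 [ 0.26291475 -0.33317085 -0.42418357] 0.5489888882372722
[1.73290908e-03 1.28647619e-05 7.64728255e-02]
```

View pics/w11.png

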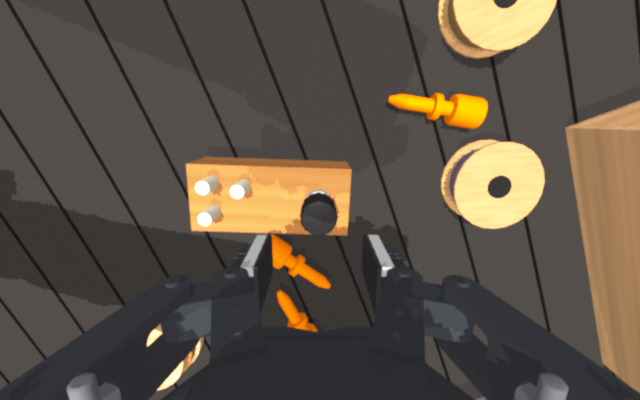

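View pics/d11.png

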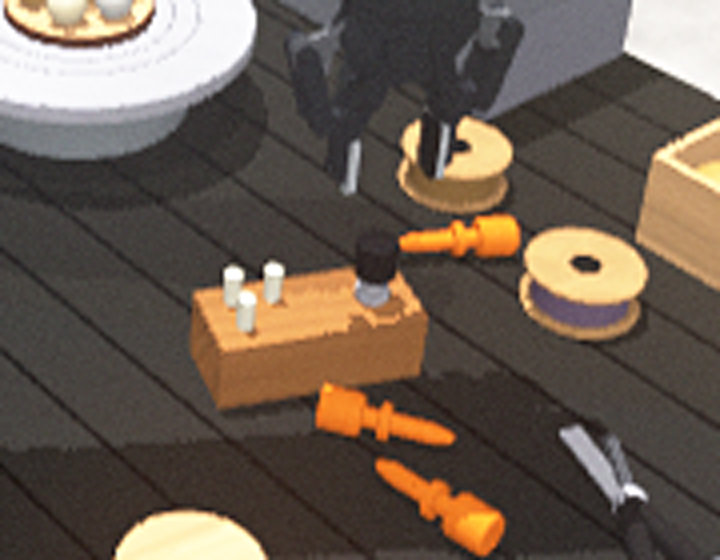

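Request:
{"fn": "move_arm", "kwargs": {
  "deltas": [
    [0.0015, 0, 0.02, 0, 0, 0, 0.1],
    [0, 0, 0.025, 0, 0, 0, 0.1],
    [0, 0, 0.02, 0, 0, 0, 0.1],
    [0, 0, 0.011, 0, 0, 0, 0.1],
    [0, 0, 0, 0, 0, 0, 0.1],
    [0, 0, 0, 0, 0, 0, 0.1]
  ]
}}

```text
clock: 14.52
position: [0.5194, -0.2834, 0.0546]
ee_rot: [0.825, 0.565, 0.0, 0.0]
ft_force: [-0.7, -0.5, -0.1]
grip_width: 0.551
```

Request:
{"fn": "move_arm", "kwargs": {
  "deltas": [
    [0, 0, 0, 0, 0, 0, -0.6],
    [0, 0, 0, 0, 0, 0, -1],
    [0, 0, 0, 0, 0, 0, -1],
    [0, 0, 0, 0, 0, 0, -1],
    [0, 0, 0, 0, 0, 0, -1]
  ],
  "force": 40
}}

```text
clock: 15.15
position: [0.5195, -0.2832, 0.0547]
ee_rot: [0.825, 0.565, 0.0, 0.0]
ft_force: [-0.4, -0.4, 6.1]
grip_width: 0.287
```

Request:
{"fn": "move_arm", "kwargs": {
  "deltas": [
    [0, 0, -0.01, 0, 0, 0, -1],
    [0, 0, -0.02, 0, 0, 0, -1],
    [0, 0, -0.025, 0, 0, 0, -1],
    [0, 0, -0.03, 0, 0, 0, -1],
    [0, 0, -0.025, 0, 0, 0, -1],
    [0, 0, 0, 0, 0, 0, -1],
    [0, 0, 0, 0, 0, 0, -1]
  ]
}}

```text
clock: 16.02
position: [0.5187, -0.2827, 0.1637]
ee_rot: [0.825, 0.566, -0.0, -0.0]
ft_force: [-0.9, 0.1, -0.4]
grip_width: 0.287
```

```bash
python3 - <<'E'
from plan import *
import pickle
o=manip.get_obs(); print(o['clock'],o['position'],yang(o['ee_rot']),o['ft_force'],o['grip_width'])
pickle.dump(o,open("pics/o12.pkl","wb"))
for n in("wrist","side","scene"):
    p,d=viewer.camera(n); cv2.imwrite(f"pics/{n}12.png",p[:,:,::-1])
    if n=="side": cv2.imwrite("pics/d12.png",cv2.resize(p[130:280,300:460,::-1],None,fx=4,fy=4,interpolation=cv2.INTER_CUBIC))
    if n=="scene": cv2.imwrite("pics/s12.png",cv2.resize(p[140:260,180:310,::-1],None,fx=5,fy=5,interpolation=cv2.INTER_CUBIC))
E
```

```text
16.025 [ 0.51868909 -0.2826975   0.1636654 ] -21.12568419133101 [-0.91576068  0.09117386 -0.36157084] 0.28721706833725275
```

View pics/wrist12.png

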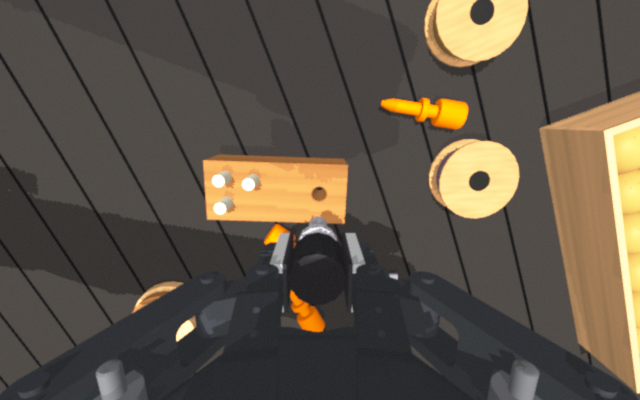

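View pics/d12.png

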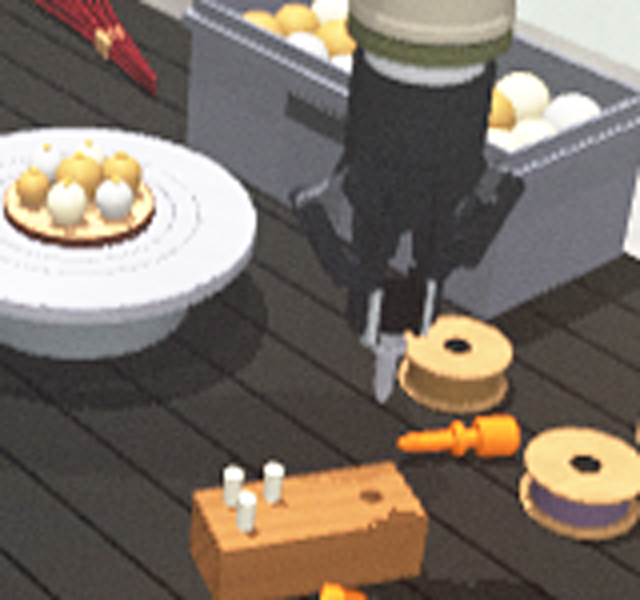

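View pics/s12.png

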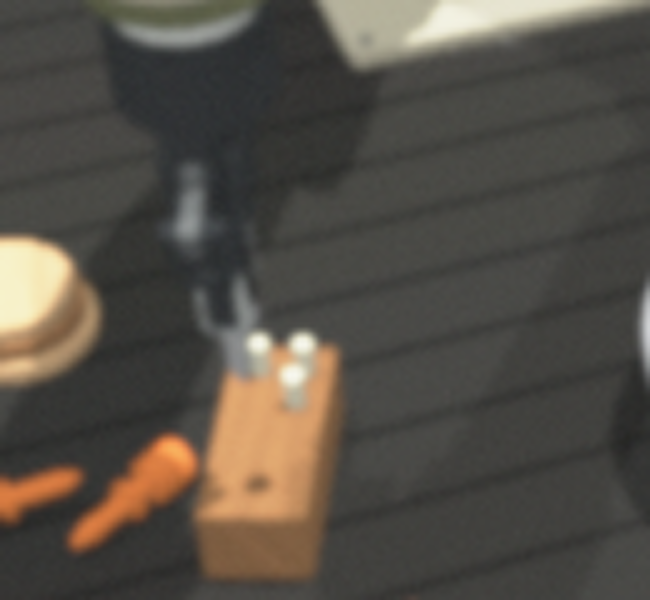

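```bash
python3 - <<'E'
from plan import *
o=manip.get_obs(); p=o['position'].copy(); p[2]=.205
plan(p,o['ee_rot'],[.4982,.1481,.19],31.5,9,-1)
E
```

```text
[0.0438, -0.0194, 0.0017, 0, 0, np.float64(-5.85), -1]
[0.0456, -0.0148, 0.0017, 0, 0, np.float64(-5.85), -1]
[0.0469, -0.0101, 0.0017, 0, 0, np.float64(-5.85), -1]
[0.0476, -0.0052, 0.0017, 0, 0, np.float64(-5.85), -1]
[0.0479, -0.0004, 0.0017, 0, 0, np.float64(-5.85), -1]
[0.0477, 0.0045, 0.0017, 0, 0, np.float64(-5.85), -1]
[0.047, 0.0094, 0.0016, 0, 0, np.float64(-5.85), -1]
[0.0458, 0.0141, 0.0016, 0, 0, np.float64(-5.85), -1]
[0.0441, 0.0187, 0.0016, 0, 0, np.float64(-5.85), -1]
```

Request:
{"fn": "move_arm", "kwargs": {
  "deltas": [
    [0, 0, -0.04, 0, 0, 0, -1],
    [0.044, -0.0195, 0, 0, 0, -5.85, -1],
    [0.0455, -0.015, 0, 0, 0, -5.85, -1],
    [0.047, -0.01, 0, 0, 0, -5.85, -1],
    [0.0475, -0.005, 0, 0, 0, -5.85, -1],
    [0.048, -0.0005, 0, 0, 0, -5.85, -1],
    [0.0475, 0.0045, 0, 0, 0, -5.85, -1],
    [0.047, 0.0095, 0, 0, 0, -5.85, -1],
    [0.046, 0.014, 0.005, 0, 0, -5.85, -1],
    [0.044, 0.0185, 0.005, 0, 0, -5.85, -1]
  ]
}}

```text
clock: 17.42
position: [0.498, 0.1492, 0.1934]
ee_rot: [0.487, 0.873, -0.0, -0.0]
ft_force: [0.3, -0.7, -2.0]
grip_width: 0.286
```

Request:
{"fn": "move_arm", "kwargs": {
  "deltas": [
    [0, 0, 0.015, 0, 0, 0, -1],
    [0, 0, 0.01, 0, 0, 0, -1],
    [0, 0, 0, 0, 0, 0, -1]
  ]
}}

```text
clock: 17.8
position: [0.4981, 0.1462, 0.168]
ee_rot: [0.49, 0.872, -0.001, -0.0]
ft_force: [-0.1, 0.5, -1.7]
grip_width: 0.292
```

```bash
python3 - <<'E'
from plan import *
import pickle
o=manip.get_obs(); print(o['clock'],o['position'],yang(o['ee_rot']),o['ft_force'],o['grip_width'])
R=Ro.from_quat(o['ee_rot']);print(R.inv().apply(np.array([.4982,.1481,.15])-o['position']), R.as_matrix()[:,2])
p,d=viewer.camera("wrist"); cv2.imwrite("pics/w13.png",p[:,:,::-1]); pickle.dump((o,d),open("pics/w13.pkl","wb"))
p,d=viewer.camera("side"); cv2.imwrite("pics/d13.png",cv2.resize(p[110:240,220:380,::-1],None,fx=4.5,fy=4.5,interpolation=cv2.INTER_CUBIC))
p,d=viewer.camera("scene"); cv2.imwrite("pics/s13.png",cv2.resize(p[120:240,310:440,::-1],None,fx=5,fy=5,interpolation=cv2.INTER_CUBIC))
E
```

```text
17.8 [0.49814756 0.1461623  0.1680159 ] 31.37167985288919 [-0.12078064  0.48416903 -1.69998614] 0.29199529088603043
[0.00162959 0.00109085 0.01801346] [-0.00169794 -0.00119586 -0.99999784]
```

View pics/w13.png

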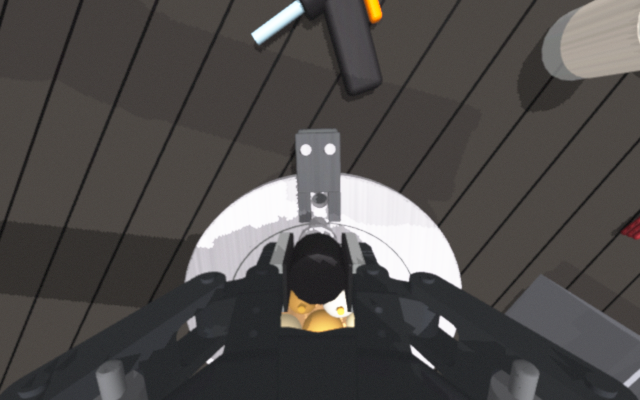

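View pics/d13.png

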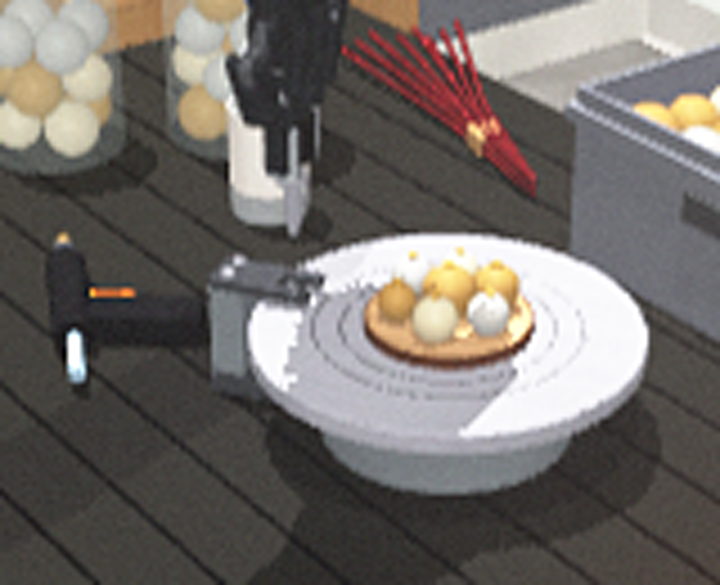

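View pics/s13.png

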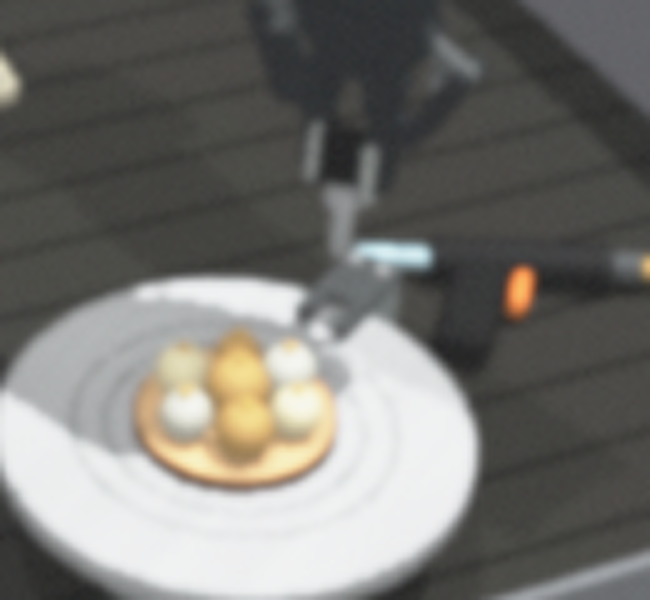

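```bash
python3 - <<'E'
from plan import *
im=cv2.imread("pics/w13.png")
cv2.imwrite("pics/w13c.png",cv2.resize(im[125:245,280:360],None,fx=6,fy=6,interpolation=cv2.INTER_CUBIC)[:600])
E
```

```text
(no output)
```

View pics/w13c.png

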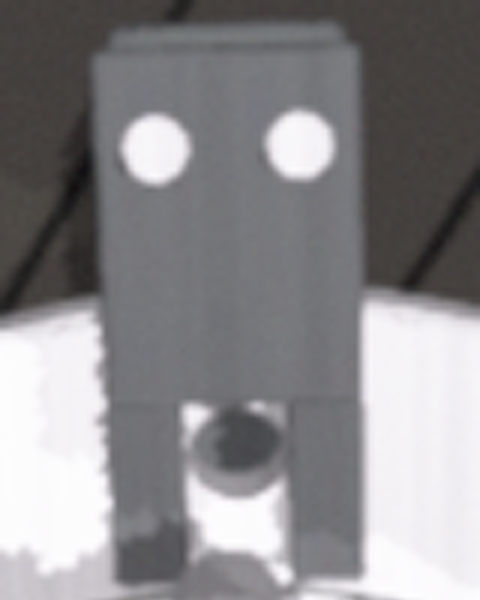

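```bash
python3 - <<'E'
from plan import *
import pickle
o,d=pickle.load(open("pics/w13.pkl","rb"));W=viewer.calibration("wrist")
f=lambda u,v:(280+u/6-.42,125+v/6-.42)
print("hole",ray(W,f(239,449),.074,o))
R=Ro.from_quat(o['ee_rot'])
tip=o['position']+R.apply([0,0,.0466]);px=proj(W,tip,o)[0];print("tip px",px,"crop",(px-[280,125]+.42)*6, tip)
e=proj(W,[tip+R.apply([.0025,0,0])],o)[0];print("tip far edge crop",(e-[280,125]+.42)*6)
S=viewer.calibration("scene");D=viewer.calibration("side")
o2=tip
for c,n,off,s in((S,'s',(310,120),5),(D,'d',(220,110),4.5)): 
    q=proj(c,tip)[0]; print(n,(q-off)*s)
o=manip.get_obs();print(o['position'])
E
```

```text
hole [[0.49808948 0.14898409 0.074     ]]
tip px [317.60625453 221.19047906] crop [228.15752716 579.66287438] [0.49806844 0.14610658 0.121416  ]
tip far edge crop [228.1390365  558.82003083]
s [334.47944431 258.8578491 ]
d [289.5532691  234.23567991]
[0.49890208 0.14699833 0.16945164]
```

Request:
{"fn": "move_arm", "kwargs": {
  "deltas": [
    [0.0013, 0, 0.01, 0, 0, 0, -1],
    [0, 0, 0.015, 0, 0, 0, -1],
    [0, 0, 0.008, 0, 0, 0, -1],
    [0, 0, 0, 0, 0, 0, -1],
    [0, 0, 0, 0, 0, 0, -1]
  ]
}}

```text
clock: 18.58
position: [0.498, 0.1489, 0.1362]
ee_rot: [0.489, 0.873, 0.0, 0.0]
ft_force: [0.5, -0.8, -1.1]
grip_width: 0.288
```

```bash
python3 - <<'E'
from plan import *
import pickle
o=manip.get_obs(); print(o['clock'],o['position'],yang(o['ee_rot']),o['ft_force'],o['grip_width'])
p,d=viewer.camera("wrist"); cv2.imwrite("pics/w14.png",cv2.resize(p[125:245,280:360,::-1],None,fx=5,fy=5,interpolation=cv2.INTER_CUBIC))
p,d=viewer.camera("side"); cv2.imwrite("pics/d14.png",cv2.resize(p[130:220,250:340,::-1],None,fx=6,fy=6,interpolation=cv2.INTER_CUBIC))
p,d=viewer.camera("scene"); cv2.imwrite("pics/s14.png",cv2.resize(p[140:220,340:420,::-1],None,fx=7,fy=7,interpolation=cv2.INTER_CUBIC))
E
```

```text
18.575 [0.49799821 0.14894819 0.13621042] 31.512961453644355 [ 0.47191434 -0.79173781 -1.08246187] 0.28818749048601505
```

View pics/w14.png

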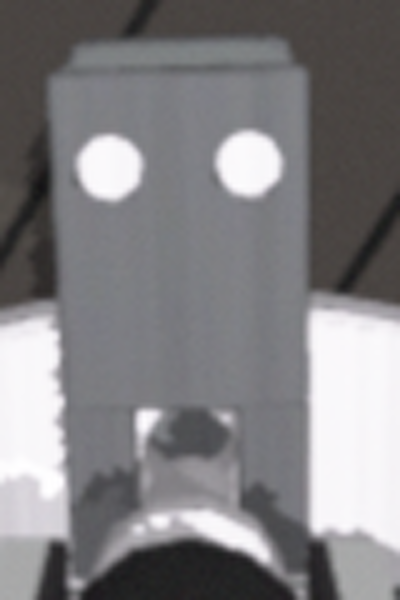

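View pics/d14.png

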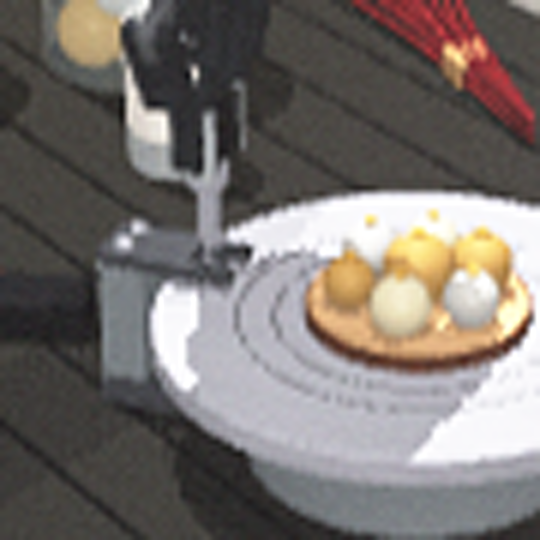

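View pics/s14.png

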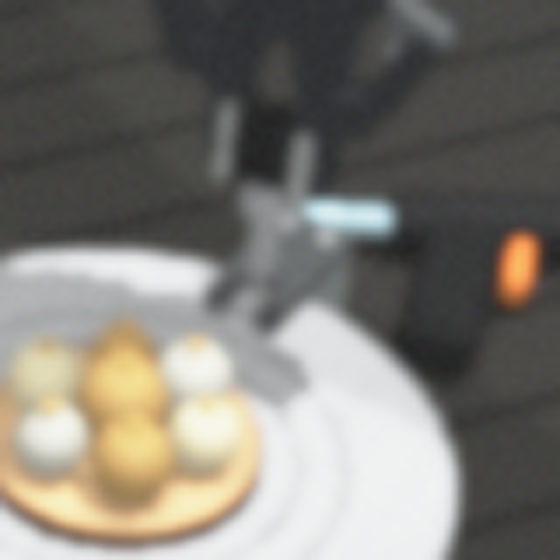

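Request:
{"fn": "move_arm", "kwargs": {
  "deltas": [
    [0, 0, 0.003, 0, 0, 0, -1],
    [0, 0, 0.003, 0, 0, 0, -1],
    [0, 0, 0.003, 0, 0, 0, -1],
    [0, 0, 0.003, 0, 0, 0, -1],
    [0, 0, 0, 0, 0, 0, -1]
  ]
}}

```text
clock: 19.35
position: [0.4977, 0.1488, 0.1237]
ee_rot: [0.488, 0.873, -0.0, -0.0]
ft_force: [-0.5, 0.3, -0.2]
grip_width: 0.289
```

Request:
{"fn": "move_arm", "kwargs": {
  "deltas": [
    [0, 0, 0.003, 0, 0, 0, -1],
    [0, 0, 0.003, 0, 0, 0, -1]
  ]
}}

```text
clock: 19.6
position: [0.4978, 0.149, 0.1178]
ee_rot: [0.488, 0.873, 0.0, 0.0]
ft_force: [0.4, 0.3, 0.0]
grip_width: 0.291
```

Request:
{"fn": "move_arm", "kwargs": {
  "deltas": [
    [0, 0, 0.002, 0, 0, 0, -1],
    [0, 0, 0.002, 0, 0, 0, -1]
  ]
}}

```text
clock: 19.85
position: [0.4978, 0.1489, 0.1138]
ee_rot: [0.488, 0.873, 0.0, -0.0]
ft_force: [0.4, 0.7, -1.7]
grip_width: 0.291
```

Request:
{"fn": "move_arm", "kwargs": {
  "deltas": [
    [0, 0, 0.002, 0, 0, 0, -1],
    [0, 0, 0.002, 0, 0, 0, -1],
    [0, 0, 0.002, 0, 0, 0, -1]
  ]
}}

```text
clock: 20.23
position: [0.498, 0.1487, 0.108]
ee_rot: [0.489, 0.873, 0.0, 0.0]
ft_force: [0.5, -1.6, -0.3]
grip_width: 0.291
```

Request:
{"fn": "move_arm", "kwargs": {
  "deltas": [
    [0, 0, 0.002, 0, 0, 0, -1],
    [0, 0, 0.002, 0, 0, 0, -1],
    [0, 0, 0.002, 0, 0, 0, -1]
  ]
}}

```text
clock: 20.6
position: [0.498, 0.1488, 0.102]
ee_rot: [0.489, 0.873, 0.0, 0.0]
ft_force: [1.4, -2.0, 1.4]
grip_width: 0.291
```

Request:
{"fn": "move_arm", "kwargs": {
  "deltas": [
    [0, 0, 0.0015, 0, 0, 0, -1],
    [0, 0, 0.0015, 0, 0, 0, -1]
  ]
}}

```text
clock: 20.85
position: [0.4979, 0.1488, 0.099]
ee_rot: [0.489, 0.873, 0.0, 0.0]
ft_force: [1.5, -2.2, -0.2]
grip_width: 0.294
```

Request:
{"fn": "move_arm", "kwargs": {
  "deltas": [
    [-0.0007, 0, 0.001, 0, 0, 0, -1],
    [0, 0, 0.001, 0, 0, 0, -1]
  ]
}}

```text
clock: 21.1
position: [0.498, 0.1484, 0.0969]
ee_rot: [0.488, 0.873, 0.0, -0.0]
ft_force: [0.7, -1.3, 0.2]
grip_width: 0.29
```

Request:
{"fn": "move_arm", "kwargs": {
  "deltas": [
    [0, 0, 0.0007, 0, 0, 0, -1]
  ]
}}

```text
clock: 21.22
position: [0.4982, 0.1484, 0.0966]
ee_rot: [0.488, 0.873, 0.0, -0.0]
ft_force: [-3.2, -2.7, 9.4]
grip_width: 0.289
```

Request:
{"fn": "move_arm", "kwargs": {
  "deltas": [
    [0, 0, -0.0003, 0, 0, 0, -1],
    [0, 0, 0, 0, 0, 0, -0.25],
    [0, 0, 0, 0, 0, 0, -0.1],
    [0, 0, 0, 0, 0, 0, 0.1],
    [0, 0, 0, 0, 0, 0, 0.1],
    [0, 0, 0, 0, 0, 0, 0.1]
  ]
}}

```text
clock: 21.98
position: [0.4982, 0.1484, 0.0966]
ee_rot: [0.488, 0.873, 0.0, -0.0]
ft_force: [0.3, -0.6, 0.2]
grip_width: 0.548
```

```bash
python3 - <<'E'
from plan import *
o=manip.get_obs(); print(o['clock'],o['position'],yang(o['ee_rot']),o['ft_force'],o['grip_width'])
p,d=viewer.camera("wrist"); cv2.imwrite("pics/w15.png",p[:,:,::-1])
E
```

```text
21.975 [0.49820499 0.14836472 0.09660676] 31.520755673008818 [ 0.3173188  -0.56575335  0.18157744] 0.5480920584049426
```

View pics/w15.png

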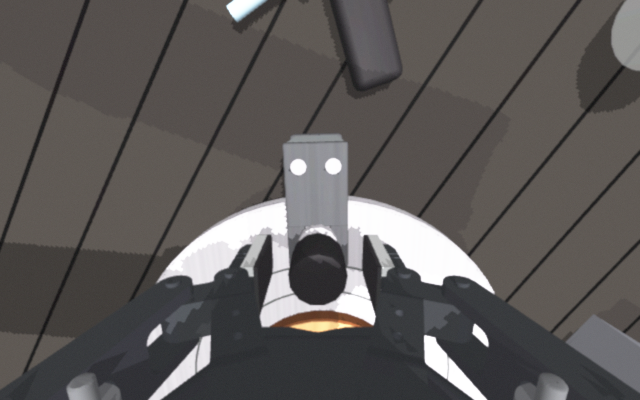

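Fingers are clear of the knob at (317,268). Retreat straight up and check.

Request:
{"fn": "move_arm", "kwargs": {
  "deltas": [
    [0, 0, -0.005, 0, 0, 0, 0.1],
    [0, 0, -0.015, 0, 0, 0, 0.1],
    [0, 0, -0.03, 0, 0, 0, 0.1],
    [0, 0, -0.05, 0, 0, 0, 0.1],
    [-0.06, 0, -0.03, 0, 0, 0, 0.1],
    [-0.06, 0, 0, 0, 0, 0, 0.1],
    [-0.03, 0, 0, 0, 0, 0, 0.1],
    [0, 0, 0, 0, 0, 0, 0.1]
  ]
}}

```text
clock: 23.02
position: [0.5752, 0.0211, 0.2256]
ee_rot: [0.49, 0.871, -0.0, 0.001]
ft_force: [-0.5, 1.1, -0.2]
grip_width: 0.55
```

```bash
python3 - <<'E'
from plan import *
o=manip.get_obs(); print(o['clock'],o['position'],yang(o['ee_rot']),o['ft_force'],o['grip_width'])
p,d=viewer.camera("wrist"); cv2.imwrite("pics/w16.png",p[:,:,::-1])
p,d=viewer.camera("side"); cv2.imwrite("pics/d16.png",cv2.resize(p[130:240,240:380,::-1],None,fx=5,fy=5,interpolation=cv2.INTER_CUBIC))
p,d=viewer.camera("scene"); cv2.imwrite("pics/s16.png",p[:,:,::-1]); cv2.imwrite("pics/s16c.png",cv2.resize(p[150:230,330:430,::-1],None,fx=7,fy=7,interpolation=cv2.INTER_CUBIC))
E
```

```text
23.025 [0.57517954 0.02108688 0.22558898] 31.262361068011618 [-0.53616386  1.10353647 -0.18104071] 0.5499305005906555
```

View pics/w16.png

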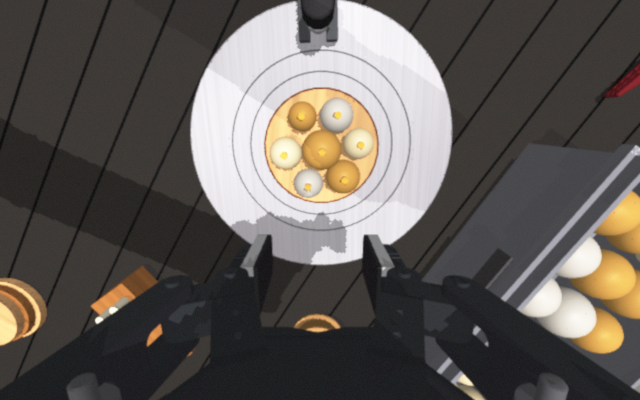

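View pics/d16.png

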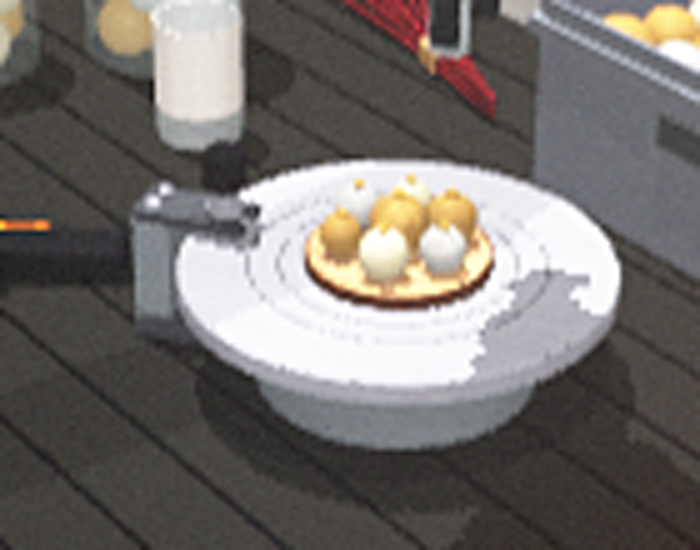

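View pics/s16.png

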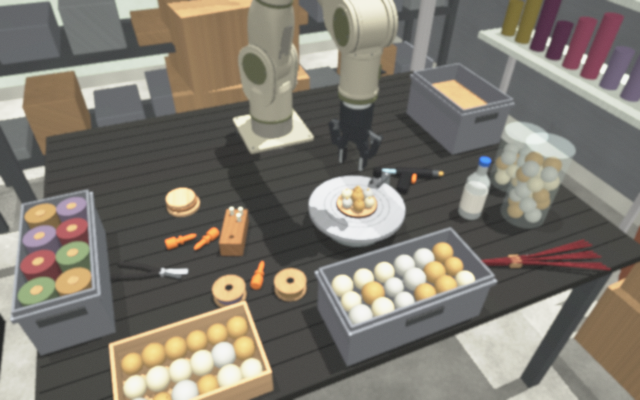

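```bash
python3 - <<'E'
from plan import *
D=viewer.calibration("side");S=viewer.calibration("scene")
for z in(.103,.116,.129): print((proj(D,[[.4982,.1484,z]])[0]-[240,130])*5,(proj(S,[[.4982,.1484,z]])[0]-[330,150])*7)
E
```

```text
[220.42139302 186.39207182] [328.88858998 187.94971725]
[219.92372646 166.91608597] [332.13163103 162.15731536]
[219.42108129 147.24526397] [335.41775156 136.02229578]
```

View pics/s16c.png

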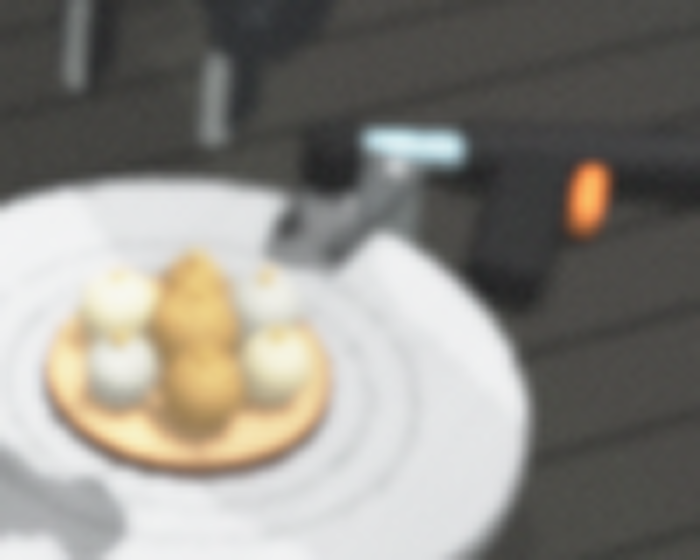

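```bash
python3 -c "
from workcell import manip
print(manip.get_obs()['clock'],manip.hand_in())"
```

```text
the job is handed in; nothing more can be done
23.175 None
```

The turntable is stopped with its hole under the fork slot, the locking pin is fully seated, and the job is handed in at about 23 s.

- **Stopping the turntable:** I braked the spinning deck with the closed fingertips at about 3–5 N. Still pressed, I carried it about 42° round, let go and looked. A second touch, at up to about 7.5 N, carried it the last 7°. After I let go, the hole measured within about 0.3 mm of the slot's centre line.
- **Pinning it:** I took the black-knobbed pin from the tool block and lowered it through slot and hole. Forces stayed within about 3 N on the way down, and the collar met the fork at 9.4 N, at the height I had worked out.
- **Final checks:** With the gripper well clear, the scene and side images put the knob within a few crop pixels of where a seated pin should show. The centrepiece looked undisturbed in the middle, judged by eye.
- **What disagreed:** The hole's radial position differed by about 1 mm between two wrist-camera views.
- **Look-alike pins:** The three orange look-alike pins fell over by themselves in the first seconds, before the arm came near them. I did not touch them.

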